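Pack a plate press with spacers and hold the cell squeezed

TASK

The membrane cell in the small bench plate press must be squeezed shut, but the pressure plate's short stroke does not reach it. Take white spacer plates from their grey box one at a time and hang them by their ears on the two rails, in the gap between cell and pressure plate, until pushing the pressure plate by its upright handle squeezes the stack and drives the cell's front plate home against its springs; if the handle runs to its stop first, add another. Leave spare spacers hanging in the box and the other things on the bench alone, and finish holding the handle pushed: it springs back when let go.

Things in the scene. Friction and masses are not known exactly. Their poses are not given: they have to be found in the camera images.
- press: bench plate press, fixed: aluminium base 112 x 236 x 18 mm, 91 mm high end blocks, two steel rails along its y, 10 mm wide, centred 44 mm either side of x = 0, tops 80 mm above the bench. Origin: on the bench, midway between the rails; y points along the rails from pressure plate to cell, x across, z up. A spacer hung on the rails has its tab point 115 mm above the bench
- pressure_plate: aluminium pressure plate at the -y end of the press, 106 mm wide. Origin: middle of its front face, which looks to +y (press axes), at rest at y = -50 mm of the press, 56 mm above the bench. It slides 28 mm to +y up to a hard stop; return springs push it back with 2 N at rest, 3 N at the stop
- handle (a point): on the upright dark handle of the pressure plate, where it is held or pushed: 14 mm (x) by 12 mm (y), from 25 mm below to 14 mm above this point, 118 mm above the bench, 34 mm behind (-y of) the plate's front face. The 91 mm high end block begins 21 mm behind the handle's centre
- cell: membrane cell: clear block, aluminium back, clamped on the rails at the +y end of the press; where along the rails differs each time, and it stays there. Two white nozzles on top reach 112 mm above the bench, 33 mm behind its face. Origin: on the bench under the face of its grey front plate at rest; axes as the press
- cell_face (a point): middle of the face of the cell's grey front plate, which looks to -y at the pressure plate, 56 mm above the bench; moves with it. The distance along press y from the pressure plate's face to here is the gap to fill: 31 to 62 mm at the start
- cell_front (a joint): how far the cell's front plate is pushed in, m: 0 at rest, 0.006 fully home. Springs resist with 1.3 N at first, 9 N at home. With too few spacers the pressure plate meets its stop before this plate is home
- rack: grey open box, fixed, 94 (x) by 155 (y) by 80 mm high, 5 mm walls; four white spacer plates hang by their ears on its two long walls, about 34 mm apart along its y, number 1 at -y to number 4 at +y. Origin: on the bench under its middle. To its left stands a steel bath, 240 mm high
- tab1 (a point): spacer 1, white, 60 g: a point in its grip tab, which is 14 mm (x) by 8 mm (y), from 23 mm below to 13 mm above it; grasp there. x runs ear to ear, y through the 14 mm thickness, z up. Below the point: ears 102 mm across from 23 to 35 mm (it hangs by their undersides), body 66 mm wide to 87 mm, foot 58 mm wide and 8 mm thick to 93 mm
- tab2 (a point): spacer 2, white, 60 g: a point in its grip tab, which is 14 mm (x) by 8 mm (y), from 23 mm below to 13 mm above it; grasp there. x runs ear to ear, y through the 14 mm thickness, z up. Below the point: ears 102 mm across from 23 to 35 mm (it hangs by their undersides), body 66 mm wide to 87 mm, foot 58 mm wide and 8 mm thick to 93 mm
- tab3 (a point): spacer 3, white, 60 g: a point in its grip tab, which is 14 mm (x) by 8 mm (y), from 23 mm below to 13 mm above it; grasp there. x runs ear to ear, y through the 14 mm thickness, z up. Below the point: ears 102 mm across from 23 to 35 mm (it hangs by their undersides), body 66 mm wide to 87 mm, foot 58 mm wide and 8 mm thick to 93 mm
- tab4 (a point): spacer 4, white, 60 g: a point in its grip tab, which is 14 mm (x) by 8 mm (y), from 23 mm below to 13 mm above it; grasp there. x runs ear to ear, y through the 14 mm thickness, z up. Below the point: ears 102 mm across from 23 to 35 mm (it hangs by their undersides), body 66 mm wide to 87 mm, foot 58 mm wide and 8 mm thick to 93 mm
- tape_black: roll of black tape, 51 mm, 19 mm high, a bystander on the bench to the right of the box
- screwdriver: small screwdriver, 130 mm long, a bystander on the right
- cap_vial_0: small vial, 27 mm across, 52 mm high, a bystander on the right
Not all that is in view belongs to the job. What is shaped like the part that bears tab2 but black or purple is not meant.

How it is judged:
On the way:
1. a first spacer hangs on the rails between cell and pressure plate, let go ((((z of tab1 in the frame of press between 0.109 and 0.121 m and x of tab1 in the frame of press between -0.012 and 0.012 m and y of tab1 in the frame of press between -0.045 and 0.016 m and angle between tab1's own z axis and vertical below 0.15 rad and angle between the y axis of tab1 and the y axis of press, either way round below 0.2 rad) and contact force between the fingers and spacer1 below 0.2 N) or ((z of tab2 in the frame of press between 0.109 and 0.121 m and x of tab2 in the frame of press between -0.012 and 0.012 m and y of tab2 in the frame of press between -0.045 and 0.016 m and angle between tab2's own z axis and vertical below 0.15 rad and angle between the y axis of tab2 and the y axis of press, either way round below 0.2 rad) and contact force between the fingers and spacer2 below 0.2 N) or ((z of tab3 in the frame of press between 0.109 and 0.121 m and x of tab3 in the frame of press between -0.012 and 0.012 m and y of tab3 in the frame of press between -0.045 and 0.016 m and angle between tab3's own z axis and vertical below 0.15 rad and angle between the y axis of tab3 and the y axis of press, either way round below 0.2 rad) and contact force between the fingers and spacer3 below 0.2 N) or ((z of tab4 in the frame of press between 0.109 and 0.121 m and x of tab4 in the frame of press between -0.012 and 0.012 m and y of tab4 in the frame of press between -0.045 and 0.016 m and angle between tab4's own z axis and vertical below 0.15 rad and angle between the y axis of tab4 and the y axis of press, either way round below 0.2 rad) and contact force between the fingers and spacer4 below 0.2 N))), for 0.2 s.
At the end, for the whole second after the job is handed in: The robot holds the pressure plate pushed (over 3 N), at rest; spacers hung on both rails carry over 3 N from it to the cell, whose front plate is in by 4 of its 6 mm or more; the robot touches no spacer nor the cell; all other spacers hang in the box (value of joint cell_front above 0.004 m and (((z of tab1 in the frame of press between 0.109 and 0.121 m and x of tab1 in the frame of press between -0.012 and 0.012 m and y of tab1 in the frame of press between -0.045 and 0.016 m and angle between tab1's own z axis and vertical below 0.15 rad and angle between the y axis of tab1 and the y axis of press, either way round below 0.2 rad) and contact force between spacer1 and pressure_plate above 3 N) or ((z of tab2 in the frame of press between 0.109 and 0.121 m and x of tab2 in the frame of press between -0.012 and 0.012 m and y of tab2 in the frame of press between -0.045 and 0.016 m and angle between tab2's own z axis and vertical below 0.15 rad and angle between the y axis of tab2 and the y axis of press, either way round below 0.2 rad) and contact force between spacer2 and pressure_plate above 3 N) or ((z of tab3 in the frame of press between 0.109 and 0.121 m and x of tab3 in the frame of press between -0.012 and 0.012 m and y of tab3 in the frame of press between -0.045 and 0.016 m and angle between tab3's own z axis and vertical below 0.15 rad and angle between the y axis of tab3 and the y axis of press, either way round below 0.2 rad) and contact force between spacer3 and pressure_plate above 3 N) or ((z of tab4 in the frame of press between 0.109 and 0.121 m and x of tab4 in the frame of press between -0.012 and 0.012 m and y of tab4 in the frame of press between -0.045 and 0.016 m and angle between tab4's own z axis and vertical below 0.15 rad and angle between the y axis of tab4 and the y axis of press, either way round below 0.2 rad) and contact force between spacer4 and pressure_plate above 3 N)) and (((z of tab1 in the frame of press between 0.109 and 0.121 m and x of tab1 in the frame of press between -0.012 and 0.012 m and y of tab1 in the frame of press between -0.045 and 0.016 m and angle between tab1's own z axis and vertical below 0.15 rad and angle between the y axis of tab1 and the y axis of press, either way round below 0.2 rad) and contact force between spacer1 and cell above 3 N) or ((z of tab2 in the frame of press between 0.109 and 0.121 m and x of tab2 in the frame of press between -0.012 and 0.012 m and y of tab2 in the frame of press between -0.045 and 0.016 m and angle between tab2's own z axis and vertical below 0.15 rad and angle between the y axis of tab2 and the y axis of press, either way round below 0.2 rad) and contact force between spacer2 and cell above 3 N) or ((z of tab3 in the frame of press between 0.109 and 0.121 m and x of tab3 in the frame of press between -0.012 and 0.012 m and y of tab3 in the frame of press between -0.045 and 0.016 m and angle between tab3's own z axis and vertical below 0.15 rad and angle between the y axis of tab3 and the y axis of press, either way round below 0.2 rad) and contact force between spacer3 and cell above 3 N) or ((z of tab4 in the frame of press between 0.109 and 0.121 m and x of tab4 in the frame of press between -0.012 and 0.012 m and y of tab4 in the frame of press between -0.045 and 0.016 m and angle between tab4's own z axis and vertical below 0.15 rad and angle between the y axis of tab4 and the y axis of press, either way round below 0.2 rad) and contact force between spacer4 and cell above 3 N)) and ((z of tab1 in the frame of press between 0.109 and 0.121 m and x of tab1 in the frame of press between -0.012 and 0.012 m and y of tab1 in the frame of press between -0.045 and 0.016 m and angle between tab1's own z axis and vertical below 0.15 rad and angle between the y axis of tab1 and the y axis of press, either way round below 0.2 rad) or (z of tab1 in the frame of rack between 0.105 and 0.125 m and x of tab1 in the frame of rack between -0.02 and 0.02 m and y of tab1 in the frame of rack between -0.075 and 0.075 m and angle between tab1's own z axis and vertical below 0.2 rad)) and ((z of tab2 in the frame of press between 0.109 and 0.121 m and x of tab2 in the frame of press between -0.012 and 0.012 m and y of tab2 in the frame of press between -0.045 and 0.016 m and angle between tab2's own z axis and vertical below 0.15 rad and angle between the y axis of tab2 and the y axis of press, either way round below 0.2 rad) or (z of tab2 in the frame of rack between 0.105 and 0.125 m and x of tab2 in the frame of rack between -0.02 and 0.02 m and y of tab2 in the frame of rack between -0.075 and 0.075 m and angle between tab2's own z axis and vertical below 0.2 rad)) and ((z of tab3 in the frame of press between 0.109 and 0.121 m and x of tab3 in the frame of press between -0.012 and 0.012 m and y of tab3 in the frame of press between -0.045 and 0.016 m and angle between tab3's own z axis and vertical below 0.15 rad and angle between the y axis of tab3 and the y axis of press, either way round below 0.2 rad) or (z of tab3 in the frame of rack between 0.105 and 0.125 m and x of tab3 in the frame of rack between -0.02 and 0.02 m and y of tab3 in the frame of rack between -0.075 and 0.075 m and angle between tab3's own z axis and vertical below 0.2 rad)) and ((z of tab4 in the frame of press between 0.109 and 0.121 m and x of tab4 in the frame of press between -0.012 and 0.012 m and y of tab4 in the frame of press between -0.045 and 0.016 m and angle between tab4's own z axis and vertical below 0.15 rad and angle between the y axis of tab4 and the y axis of press, either way round below 0.2 rad) or (z of tab4 in the frame of rack between 0.105 and 0.125 m and x of tab4 in the frame of rack between -0.02 and 0.02 m and y of tab4 in the frame of rack between -0.075 and 0.075 m and angle between tab4's own z axis and vertical below 0.2 rad)) and contact force between any of the fingers, the arm and pressure_plate above 3 N and contact force between each of the arm, the fingers and cell below 0.5 N and contact force between each of the arm, the fingers and spacer1 below 0.5 N and contact force between each of the arm, the fingers and spacer2 below 0.5 N and contact force between each of the arm, the fingers and spacer3 below 0.5 N and contact force between each of the arm, the fingers and spacer4 below 0.5 N and linear speed of pressure_plate below 0.01 m/s); the arm keeps its last pose, push and grip.
It fails at once if the roll of tape is knocked away (more than 40 mm) (distance of tape_black from where it was at the start of the episode above 0.04 m).
It fails at once if the screwdriver is knocked away (more than 40 mm) (distance of screwdriver from where it was at the start of the episode above 0.04 m).
It fails at once if the vial is knocked away (more than 40 mm) (distance of cap_vial_0 from where it was at the start of the episode above 0.04 m).
It also fails if it takes over 69 s, if anything falls off the work surface, if the arm or the gripper's body presses on something with over 40 N, if the wrist force passes 120 N, or if a joint passes its speed limit or range.

ROBOT

A 6-joint arm with a two-finger parallel gripper is mounted at the origin on a cart in front of the work surface, level with it; the furniture and walls round the work are solid. World frame = base frame: x ahead of the robot, y to its left, z up, the work surface at z = 0. Lengths are in m, angles in rad, forces in N, time in s.
With the tool pointing down it reaches from about 0.225 to 0.875 m from the base axis. Payload 3.4 kg.
Tool frame: the origin (TCP) lies on the centre line of the jaws, within the pads' length; the fingertips stand 11 mm ahead of it and the grasp point (between the pads) lies 8 mm behind it; z points along the fingers, y is the line along which they close (so a half turn about z gives the same grasp; the last joint's range is limited). The gripper opens to 85 mm and grips with 20 to 120 N. Pads are 22 mm wide; open, the fingers measure 114 mm over their backs; the gripper's body (76 mm by 85 mm) begins 54 mm behind the grasp point. The pads swing forward as they close: fully open they stand 13 mm farther back than shut.
Start: joints at [-1.275, 0.276, 1.505, -0, 1.361, -0.121], TCP at [0.233, -0.526, 0.242] pointing down, gripper open.
Joint ranges: [-2.89, 2.89], [-0.75, 2.08], [0.22, 2.7], [-1.18, 4.32], [0.11, 2.71], [-2.7, 2.7]. Speed limits (rad/s): [2.57, 2.57, 3.14, 3.14, 3.14, 3.14].

INTERFACE

Orientations are given as a unit quaternion [w, x, y, z].
In Python, from rig import manip, eyes, job gives the robot as it stands.
- The arm moves only by the tool drive_tool, never from a script. Its argument "rows" is a list of rows, each a list of 3 entries, a list of its own where there are three numbers: the turn, a rotation vector about the world's x, y, z in rad, then the shift along the world's x, y, z in cm, then the finger opening in cm, from 0 to 8.54. A call has 1 to 8 rows; each row shifts and turns the commanded pose from where the row before left it; what a row does not reach is not made up. A row lasts 1/8 s, in which the tool goes at most 62.5 mm and 10.7 degrees, less where a joint would pass 70% of its speed; a pose out of reach is approached as far as the arm can. A call is refused whole if a number of a shift passes 6.25 or a number of a turn 0.188, either way. A call with a gripper value outside its range is refused whole. The fingers move at their own pace and stop on an object; "force" is the grip in N (left out, the last holds). Time passes only in rows, so rows that do not move let the fingers close. It gives the time, the measured TCP pose, the force, the opening and the grip force at its end, in the units of the state.
- manip.get_state(): the state, without advancing time (a new reading comes with each control period).
- eyes.get_image(name): name is "side" or "top" or "wrist"; returns the picture (400x640x3 uint8, red, green, blue); there is no depth.
- eyes.get_calibration(name): a dict with "camera_matrix" (3x3 intrinsics, pixels), "view" (4x4, takes a point from world to camera coordinates). Camera axes: x right, y up, looking along -z (the intrinsics and any distortion apply to the point x, -y, -z); pixel columns grow to the right and rows downward; lengths in m; the calibration is good to about 2 mm. A picture is of the moment at which its call begins: read the wrist's pose just before it. get_calibration takes no time and is no camera call; for the wrist camera it gives the pose at the moment of the call.
- job.sign_off(): hands the job in; it is judged then, once.
The state is a dict: "clock": time; "qpos": joint angles; "qd": joint speeds; "effort": joint torques, N m; "position": TCP position; "ee_rot": TCP orientation; "contact_force": force on the tool from outside, world axes, zero at the start; "moment": the same for the moment, N m; "width": finger opening in m; "gripper_force": force on a finger pad.
Only numpy, scipy, OpenCV 4.12 (cv2) and the standard library are available. Lean on these libraries where they do the work, as an engineer would, in place of code of your own. Each camera call takes 0.05 s, during which the arm holds its last target. There are 200 camera calls.

## Working session

There is one attempt and no reset: what is moved stays moved. The work goes in short steps, Python scripts to look and compute and a tool call to move; the robot and the scene stay as the last step left them, time stands still between calls to the robot, and variables do not carry over. Pictures are saved under pics/ and viewed, at most 10 in all, crops included, and the job is handed in when it is done.

Besides the shell and the picture viewer there is one more tool, called after "Call:" by a JSON object that holds its "name" and its "arguments". drive_tool: Moves the arm, as the interface text tells. Its arguments: {"type":"object","properties":{"rows":{"type":"array"},"force":{"type":"number"}},"required":["rows"]}

```bash
mkdir -p pics
python3 - <<'E'
from rig import manip, eyes, job
import cv2, json
for n in ["top","side"]:
    im=eyes.get_image(n); cv2.imwrite(f"pics/{n}0.png",im[:,:,::-1])
    c=eyes.get_calibration(n); print(n,c)
s=manip.get_state(); print(s)
E
```

```text
top {'camera_matrix': array([[377.62170152,   0.        , 312.87634921],
       [  0.        , 377.62170152, 193.41094989],
       [  0.        ,   0.        ,   1.        ]]), 'view': array([[-0.02302306, -0.99941833, -0.02515845, -0.041889  ],
       [ 0.99537283, -0.0252636 ,  0.09270749, -0.56733088],
       [-0.09328916, -0.02290763,  0.99537549, -0.88706155],
       [ 0.        ,  0.        ,  0.        ,  1.        ]])}
side {'camera_matrix': array([[416.96405207,   0.        , 322.85348628],
       [  0.        , 416.96405207, 199.07552167],
       [  0.        ,   0.        ,   1.        ]]), 'view': array([[ 0.99907398,  0.04269516, -0.00532099, -0.55270962],
       [-0.0157092 ,  0.47710855,  0.87870396, -0.04580409],
       [ 0.0400551 , -0.87780667,  0.47733745, -0.99294947],
       [ 0.        ,  0.        ,  0.        ,  1.        ]])}
{'clock': 0.1, 'qpos': array([-1.27497137e+00,  2.76555346e-01,  1.50602079e+00, -3.31697490e-05,
        1.36070420e+00, -1.21019898e-01]), 'qd': array([ 0.00012657, -0.00204393, -0.0019693 , -0.00090965,  0.00082197,
       -0.00178856]), 'effort': array([ 1.06309664e-03, -4.17699730e+01, -2.46405065e+01, -2.45031079e-04,
        5.82926965e-03, -1.09450292e-05]), 'position': array([ 0.23264359, -0.52533175,  0.24150707]), 'ee_rot': array([-8.39200492e-04,  9.78357491e-01,  2.06920051e-01, -8.98150110e-05]), 'contact_force': array([ 0.85276742, -0.28888673,  0.28101114]), 'moment': array([ 0.07530784,  0.03284684, -0.00178306]), 'gripper_force': 0.0, 'width': 0.08559470771996074}
```

View pics/top0.png

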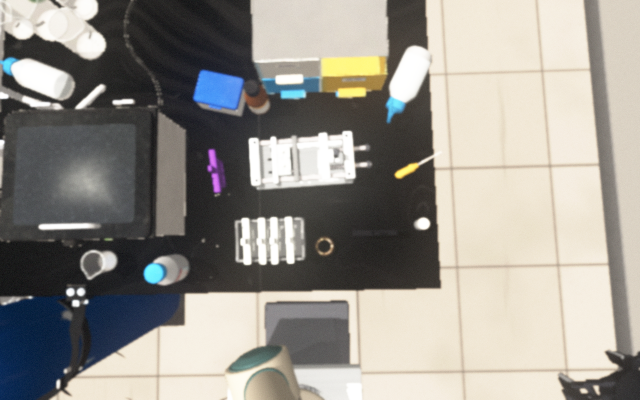

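View pics/side0.png

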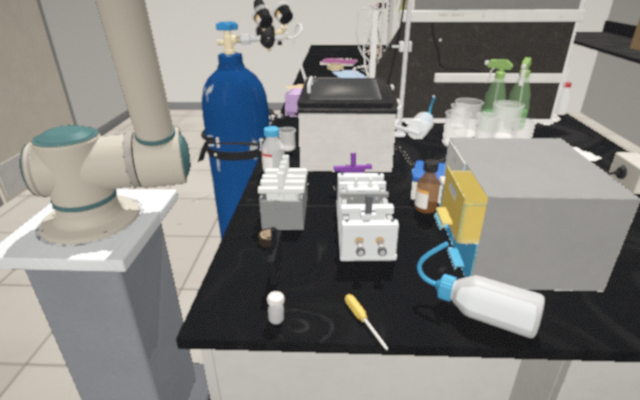

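Run:
```python
import cv2,numpy as np
a=cv2.imread("pics/top0.png");b=cv2.imread("pics/side0.png")
A=cv2.resize(a[120:275,195:375],None,fx=4.4,fy=3.8*4.4/3.8,interpolation=cv2.INTER_CUBIC)[:600]
cv2.imwrite("pics/c1.png",A[:,:800])
B=cv2.resize(b[150:270,250:410],None,fx=5,fy=5,interpolation=cv2.INTER_CUBIC); cv2.imwrite("pics/c2.png",B)
```

```text
(no output)
```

View pics/c1.png

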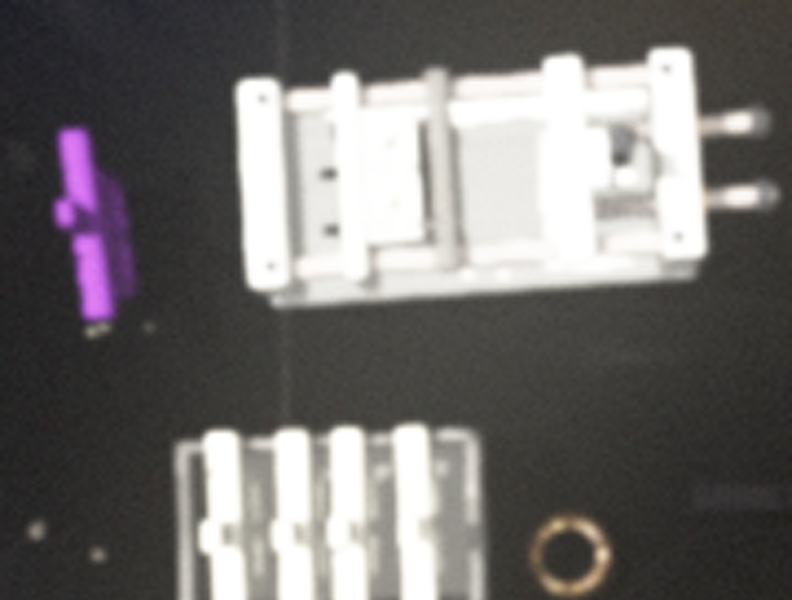

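View pics/c2.png

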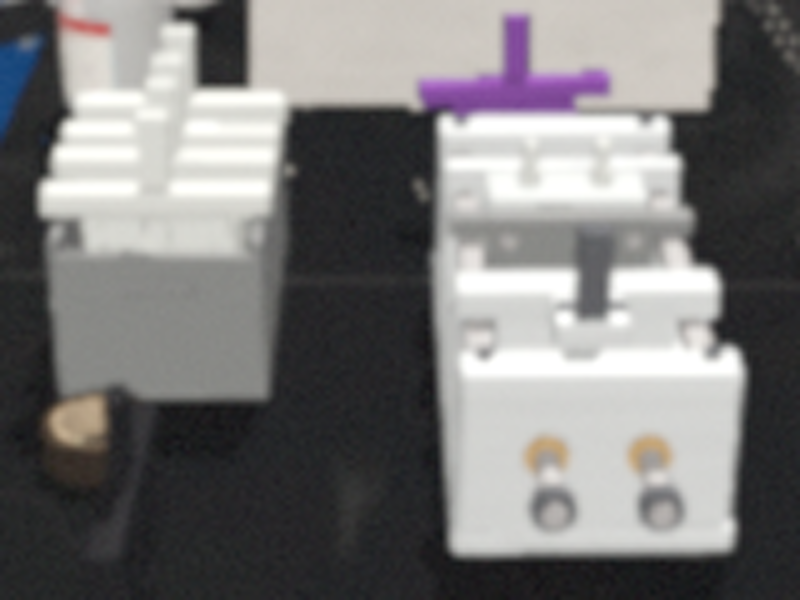

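```bash
cat > h.py <<'E'
import numpy as np
def ray(c,u,v,z):
    K=c["camera_matrix"];V=c["view"];R=V[:3,:3];t=V[:3,3]
    d=np.linalg.inv(K)@[u,v,1]; d=R.T@(d*[1,-1,-1]); o=-R.T@t
    return o+d*(z-o[2])/d[2]
def proj(c,p):
    q=c["view"][:3]@np.append(p,1); q=c["camera_matrix"]@(q*[1,-1,-1]); return q[:2]/q[2]
E
python3 - <<'E'
from h import *
from rig import eyes
np.set_printoptions(precision=4,suppress=True)
t=eyes.get_calibration("top");s=eyes.get_calibration("side")
def T(n,x,y,z): print(n,ray(t,195+x/4.4,120+y/4.4,z))
def S(n,x,y,z): print(n,ray(s,250+x/5,150+y/5,z))
for i,(a,b) in enumerate([(412,420),(347,353),(293,302),(221,229)]):
    T(f"sp{i+1} far",a,440,.092);T(f"sp{i+1} near",b,590,.092)
for n,x,y in [("R out top",690,50),("R out bot",706,255),("R in top",650,50),("L out top",237,82),("L out bot",250,288)]: T(n,x,y,.091)
T("handle",620,143,.132); T("cellface top",450,72,.091);T("cellface bot",462,265,.091);T("pp face top",545,60,.091);T("pp bot",550,262,.091)
T("rack fl",176,440,.08);T("rack fr",475,432,.08);T("tape",570,555,.01)
S("sp1 earL",42,190,.092);S("sp1 earR",275,190,.092);S("tab1",152,110,.128);S("tab4",180,28,.128);S("handle",595,235,.132)
S("Rblock L",462,355,.091);S("Rblock R",742,355,.091)
E
```

```text
sp1 far [ 0.5018 -0.0017  0.092 ]
sp1 near [ 0.4265 -0.0044  0.092 ]
sp2 far [0.5026 0.0313 0.092 ]
sp2 near [0.4272 0.0293 0.092 ]
sp3 far [0.5032 0.0588 0.092 ]
sp3 near [0.4277 0.0551 0.092 ]
sp4 far [0.5041 0.0956 0.092 ]
sp4 near [0.4285 0.092  0.092 ]
R out top [ 0.6994 -0.1489  0.091 ]
R out bot [ 0.5925 -0.1536  0.091 ]
R in top [ 0.7    -0.1283  0.091 ]
L out top [0.6894 0.0863 0.091 ]
L out bot [0.5816 0.0803 0.091 ]
handle [ 0.6434 -0.1097  0.132 ]
cellface top [ 0.6915 -0.0246  0.091 ]
cellface bot [ 0.5906 -0.0288  0.091 ]
pp face top [ 0.6963 -0.0739  0.091 ]
pp bot [ 0.591  -0.0739  0.091 ]
rack fl [0.505  0.1213 0.08  ]
rack fr [ 0.5054 -0.0331  0.08  ]
tape [ 0.4385 -0.0806  0.01  ]
sp1 earL [ 0.4109 -0.0084  0.092 ]
sp1 earR [ 0.5143 -0.0051  0.092 ]
tab1 [ 0.4609 -0.0003  0.128 ]
tab4 [0.4619 0.0929 0.128 ]
handle [ 0.6477 -0.1174  0.132 ]
Rblock L [ 0.5974 -0.1404  0.091 ]
Rblock R [ 0.7049 -0.1367  0.091 ]
```

Call:
{"name": "drive_tool", "arguments": {"rows": [[[0,0,0.12],[2.28,5.22,0.2],8.5],[[0,0,0.12],[2.28,5.22,0.2],8.5],[[0,0,0.12],[2.28,5.22,0.2],8.5],[[0,0,0.12],[2.28,5.22,0.2],8.5],[[0,0,0.12],[2.28,5.22,0.2],8.5],[[0,0,0.12],[2.28,5.22,0.2],8.5],[[0,0,0.12],[2.28,5.22,0.2],8.5],[[0,0,0.12],[2.28,5.22,0.2],8.5]], "force": 30}}

```text
clock: 1.1
position: [0.4155, -0.1064, 0.2583]
ee_rot: [0.0, 0.771, 0.637, 0.0]
contact_force: [0.6, -0.1, 0.9]
width: 0.0849
gripper_force: 0.0
```

Call:
{"name": "drive_tool", "arguments": {"rows": [[[0,0,0.12],[2.28,5.22,0.2],5],[[0,0,0.12],[2.28,5.22,0.2],5],[[0,0,0],[0,0,0],5]]}}

```text
clock: 1.48
position: [0.4616, -0.0003, 0.262]
ee_rot: [-0.0, 0.688, 0.725, 0.001]
contact_force: [0.0, -0.4, 0.2]
width: 0.0505
gripper_force: 0.0
```

Run:
```python
from rig import manip, eyes
import cv2
s=manip.get_state();c=eyes.get_calibration("wrist");im=eyes.get_image("wrist")
cv2.imwrite("pics/w1.png",im[:,:,::-1]); print(s["clock"],s["position"],s["ee_rot"],s["qpos"]);print(c)
import pickle;pickle.dump(c,open("w1.pkl","wb"))
```

```text
1.475 [ 4.61598332e-01 -3.12115571e-04  2.62029961e-01] [-4.55738332e-04  6.88308194e-01  7.25418047e-01  5.27859763e-04] [-1.52670008e-01  9.16256665e-02  1.69286365e+00  1.41920126e-03
  1.35725072e+00 -2.05458172e-01]
{'camera_matrix': array([[313.73016321,   0.        , 319.69671523],
       [  0.        , 313.73016321, 196.38535189],
       [  0.        ,   0.        ,   1.        ]]), 'view': array([[ 9.98644423e-01,  5.20505297e-02,  2.44050441e-04,
        -4.60661557e-01],
       [-4.96001758e-02,  9.53032682e-01, -2.98778397e-01,
         6.77367855e-02],
       [-1.57841619e-02,  2.98361274e-01,  9.54322488e-01,
        -3.90995229e-01],
       [ 0.00000000e+00,  0.00000000e+00,  0.00000000e+00,
         1.00000000e+00]])}
```

View pics/w1.png

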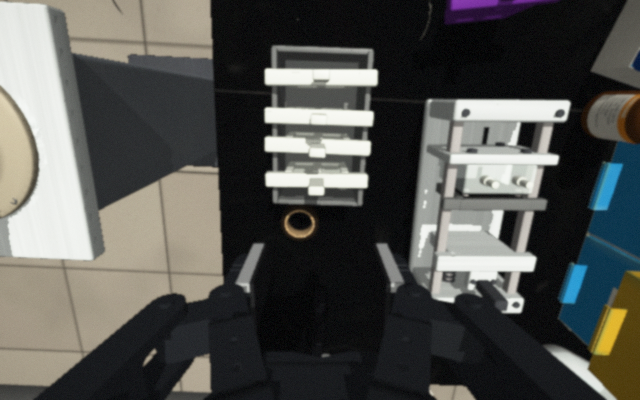

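Run:
```python
import cv2
a=cv2.imread("pics/w1.png")
p=cv2.resize(a[95:320,420:570],None,fx=2.66,fy=2.66,interpolation=cv2.INTER_CUBIC)
r=cv2.resize(a[40:240,255:395],None,fx=2.8,fy=2.8,interpolation=cv2.INTER_CUBIC)
import numpy as np
o=np.zeros((600,800,3),np.uint8); o[:p.shape[0],:p.shape[1]]=p; o[:r.shape[0],402:402+r.shape[1]]=r
cv2.imwrite("pics/c3.png",o)
```

```text
(no output)
```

View pics/c3.png

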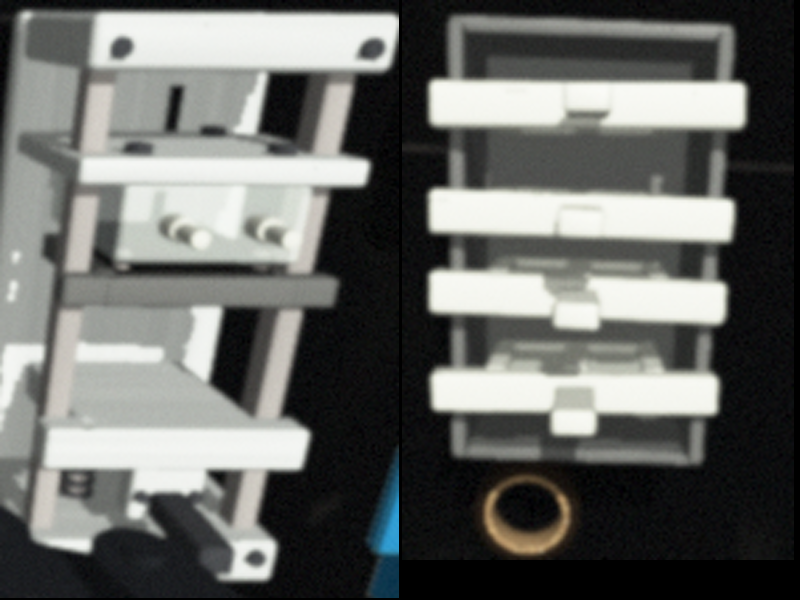

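Run:
```python
from h import *
import pickle
np.set_printoptions(precision=4,suppress=True)
c=pickle.load(open("w1.pkl","rb"));V=c["view"];print("cam",-V[:3,:3].T@V[:3,3])
P=lambda n,x,y,z:print(n,ray(c,420+x/2.66,95+y/2.66,z))
Q=lambda n,x,y,z:print(n,ray(c,255+(x-402)/2.8,40+y/2.8,z))
for n,x,y in [(1,574,421),(2,577,316),(3,581,221),(4,587,93)]: Q(f"tab{n}",x,y,.128)
for n,a,b,d,e in [(1,431,391,718,396),(2,430,290,727,304),(3,429,212,735,221),(4,430,103,746,105)]:
    Q(f"ear{n} L",a,b,.092);Q(f"ear{n} R",d,e,.092)
for n,a,b in [("rack ul",450,20),("ur",733,30),("ll",452,455),("lr",703,462)]: Q(n,a,b,.08)
for z in (.086,.092):
  P("cell L",62,307,z);P("cell R",335,303,z)
  P("pp L",45,428,z);P("pp R",308,431,z);P("ppback L",45,468,z);P("ppback R",304,468,z)
P("Lblock UL",95,12,.091);P("Lblock UR",398,15,.091);P("LblockLR",388,70,.091);P("LblockLL",90,70,.091)
P("handle top",215,552,.132)
```

```text
cam [0.4572 0.0761 0.3935]
tab1 [ 0.4584 -0.0015  0.128 ]
tab2 [0.4577 0.0317 0.128 ]
tab3 [0.4575 0.0598 0.128 ]
tab4 [0.4574 0.0949 0.128 ]
ear1 L [ 0.4076 -0.0036  0.092 ]
ear1 R [ 0.5091 -0.0002  0.092 ]
ear2 L [0.4072 0.032  0.092 ]
ear2 R [0.509  0.0325 0.092 ]
ear3 L [0.4069 0.0578 0.092 ]
ear3 R [0.5089 0.0602 0.092 ]
ear4 L [0.4072 0.0918 0.092 ]
ear4 R [0.5087 0.0965 0.092 ]
rack ul [0.4117 0.1181 0.08  ]
ur [0.504 0.12  0.08 ]
ll [ 0.4135 -0.0312  0.08  ]
lr [ 0.5081 -0.0291  0.08  ]
cell L [ 0.5917 -0.0287  0.086 ]
cell R [ 0.698  -0.0215  0.086 ]
pp L [ 0.5937 -0.0814  0.086 ]
pp R [ 0.7019 -0.0772  0.086 ]
ppback L [ 0.5967 -0.0999  0.086 ]
ppback R [ 0.7046 -0.0943  0.086 ]
cell L [ 0.5891 -0.0266  0.092 ]
cell R [ 0.6933 -0.0196  0.092 ]
pp L [ 0.591  -0.0783  0.092 ]
pp R [ 0.6971 -0.0742  0.092 ]
ppback L [ 0.594  -0.0964  0.092 ]
ppback R [ 0.6998 -0.0909  0.092 ]
Lblock UL [0.5825 0.0814 0.091 ]
Lblock UR [0.6876 0.0859 0.091 ]
LblockLR [0.6895 0.0674 0.091 ]
LblockLL [0.5843 0.0619 0.091 ]
handle top [ 0.6439 -0.105   0.132 ]
```

Call:
{"name": "drive_tool", "arguments": {"rows": [[[0,0,-0.008],[-0.36,-0.15,-5.5],4.5],[[0,0,0],[0,0,-5.5],4.5],[[0,0,0],[0,0,-4.4],4.5],[[0,0,0],[0,0,0],4.5],[[0,0,0],[0,0,0],0.8],[[0,0,0],[0,0,0],0.8],[[0,0,0],[0,0,0],0.8],[[0,0,0],[0,0,0],0.8]], "force": 30}}

```text
clock: 2.52
position: [0.4588, -0.0059, 0.1103]
ee_rot: [0.002, 0.693, 0.721, 0.001]
contact_force: [-0.5, -1.1, 7.1]
width: 0.0135
gripper_force: 31.8
```

Call:
{"name": "drive_tool", "arguments": {"rows": [[[0,0,0],[0,0,3],0.8],[[0,0,0],[0,0,4],0.8],[[0,0,0],[0,0,3],0.8],[[0,0,0],[0,0,0],0.8]]}}

```text
clock: 3.02
position: [0.4589, -0.0054, 0.2111]
ee_rot: [0.003, 0.693, 0.72, 0.002]
contact_force: [0.3, -0.4, -1.3]
width: 0.0133
gripper_force: 30.9
```

```bash
cat > snap.py <<'E'
import sys,pickle,cv2
from rig import manip, eyes
n=sys.argv[1]
s=manip.get_state();c=eyes.get_calibration("wrist");im=eyes.get_image("wrist")
cv2.imwrite(f"pics/{n}.png",im[:,:,::-1]);pickle.dump(c,open(n+".pkl","wb"))
print(s["clock"],s["position"],s["ee_rot"],s["contact_force"],s["width"])
E
python3 snap.py w2
```

```text
3.025 [ 0.45891014 -0.00544204  0.21108125] [0.00281084 0.69346907 0.72047814 0.00199867] [ 0.25819878 -0.42221628 -1.32001105] 0.0133241331892125
```

View pics/w2.png

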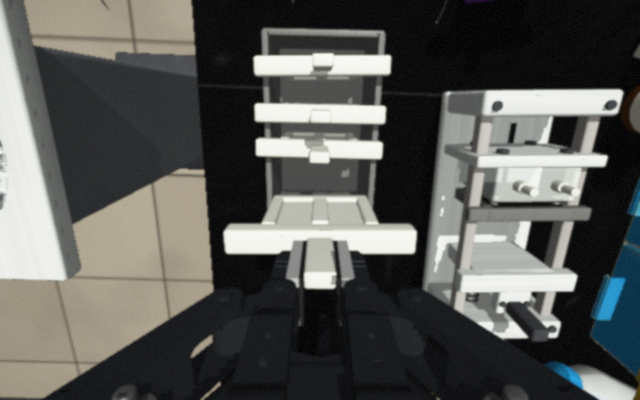

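Run:
```python
from h import *
import pickle,cv2
np.set_printoptions(precision=4,suppress=True)
c=pickle.load(open("w2.pkl","rb"))
g=cv2.cvtColor(cv2.imread("pics/w2.png"),cv2.COLOR_BGR2GRAY)
for x in (250,390): 
    col=g[205:270,x].astype(int); print(x,col[::2])
for z in (.1928,):
    for p in [(224,240),(415,240),(319,226),(319,239),(319,252)]: print(p,ray(c,*p,z))
print("tabtop",ray(c,318,280,.2288))
for n,p in [("cellL",(469,220)),("cellR",(590,213)),("ppL",(449,267)),("ppR",(575,270)),("ppbL",(451,291)),("ppbR",(573,291))]: print(n,ray(c,*p,.092),ray(c,*p,.086))
```

```text
250 [ 10  15  10  12  13  17   8  11  16 102 184 192 209 242 246 246 245 244
 245 244 244 243 243 238 177  33   7  11  14  16  13  11  11]
390 [ 11  11  14  13   3  16  14  15  15  97 175 186 208 241 247 245 244 244
 244 244 243 243 244 240 178  40  22  25  22  21  17  20  18]
(224, 240) [ 0.4086 -0.0015  0.1928]
(415, 240) [0.5084 0.002  0.1928]
(319, 226) [0.4578 0.0082 0.1928]
(319, 239) [0.4581 0.0008 0.1928]
(319, 252) [ 0.4584 -0.0067  0.1928]
tabtop [ 0.4576 -0.0008  0.2288]
cellL [ 0.5886 -0.0243  0.092 ] [ 0.5918 -0.0266  0.086 ]
cellR [ 0.6914 -0.0143  0.092 ] [ 0.697  -0.0163  0.086 ]
ppL [ 0.5788 -0.0703  0.092 ] [ 0.5818 -0.0737  0.086 ]
ppR [ 0.6942 -0.0695  0.092 ] [ 0.6999 -0.0729  0.086 ]
ppbL [ 0.5847 -0.0953  0.092 ] [ 0.5878 -0.0993  0.086 ]
ppbR [ 0.6986 -0.0915  0.092 ] [ 0.7044 -0.0954  0.086 ]
```

Call:
{"name": "drive_tool", "arguments": {"rows": [[[0,0,0.007],[4.5,-0.9,0],0.8],[[0,0,0],[5,-0.9,0],0.8],[[0,0,0],[5,-0.9,0],0.8],[[0,0,0],[3.8,-0.8,0],0.8],[[0,0,0],[0,0,0],0.8],[[0,0,0],[0,0,-3],0.8],[[0,0,0],[0,0,0],0.8]]}}

```text
clock: 3.95
position: [0.6367, -0.0396, 0.1748]
ee_rot: [-0.004, 0.691, 0.723, -0.002]
contact_force: [0.2, -0.3, -0.4]
width: 0.0131
gripper_force: 30.8
```

```bash
python3 snap.py w3
```

```text
3.95 [ 0.63668125 -0.03959863  0.17476216] [-0.00370094  0.69097591  0.72286415 -0.00245109] [ 0.19434583 -0.26998227 -0.39284774] 0.013083303012859416
```

View pics/w3.png

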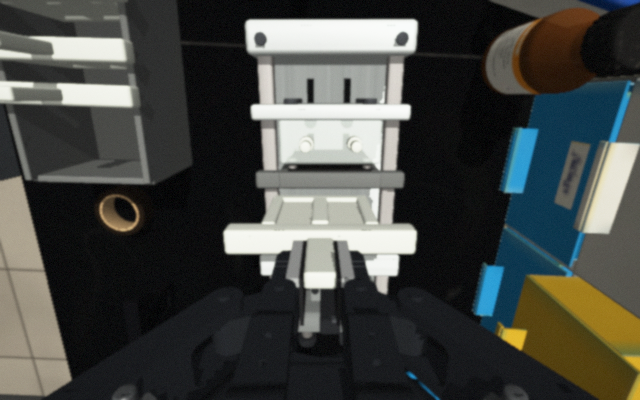

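Run:
```python
from h import *
import pickle
np.set_printoptions(precision=4,suppress=True)
c=pickle.load(open("w3.pkl","rb"))
for n,p in [("cellL",(256,187)),("cellR",(404,187)),("blockL",(246,53)),("blockR",(417,51)),("clampL",(251,118)),("clampR",(411,117)),("ppL",(261,262)),("ppR",(398,262)),]: print(n,ray(c,*p,.092))
print(ray(c,319.5,242,.1565),ray(c,224,242,.1565),ray(c,415,242,.1565))
```

```text
cellL [ 0.5897 -0.0253  0.092 ]
cellR [ 0.6944 -0.0204  0.092 ]
blockL [0.5848 0.0618 0.092 ]
blockR [0.6915 0.0676 0.092 ]
clampL [0.5871 0.0222 0.092 ]
clampR [0.693  0.0277 0.092 ]
ppL [ 0.5926 -0.0849  0.092 ]
ppR [ 0.6973 -0.0797  0.092 ]
[ 0.6359 -0.035   0.1565] [ 0.5857 -0.0374  0.1565] [ 0.6857 -0.0326  0.1565]
```

Call:
{"name": "drive_tool", "arguments": {"rows": [[[0,0,0],[0.65,0,0],0.8],[[0,0,0],[0,0,-2],0.8],[[0,0,0],[0,0,-2],0.8],[[0,0,0],[0,0,-1.6],0.8],[[0,0,0],[0,0,-0.4],0.8],[[0,0,0],[0,0,-0.3],0.8],[[0,0,0],[0,0,0],0.8]]}}

```text
clock: 4.88
position: [0.6469, -0.0403, 0.115]
ee_rot: [-0.0, 0.691, 0.723, -0.0]
contact_force: [-0.5, 0.1, -0.8]
width: 0.0131
gripper_force: 45.4
```

Call:
{"name": "drive_tool", "arguments": {"rows": [[[0,0,0],[-0.4,0,-0.1],0.8],[[0,0,0],[0,0,-0.2],0.8],[[0,0,0],[0,0,-0.2],0.8],[[0,0,0],[0,0,0],0.8]]}}

```text
clock: 5.38
position: [0.6426, -0.0403, 0.1101]
ee_rot: [-0.0, 0.691, 0.723, -0.0]
contact_force: [-0.5, 0.3, -0.5]
width: 0.0132
gripper_force: 45.4
```

Call:
{"name": "drive_tool", "arguments": {"rows": [[[0,0,0],[0,0,-0.15],0.8],[[0,0,0],[0,0,-0.15],0.8],[[0,0,0],[0,0,0],0.8]]}}

```text
clock: 5.75
position: [0.6426, -0.0403, 0.1071]
ee_rot: [-0.0, 0.691, 0.723, -0.0]
contact_force: [-0.3, 0.0, -1.4]
width: 0.0134
gripper_force: 45.4
```

Call:
{"name": "drive_tool", "arguments": {"rows": [[[0,0,0],[0,0,-0.15],0.8],[[0,0,0],[0,0,0],0.8],[[0,0,0],[0,0,0],3],[[0,0,0],[0,0,0.3],4],[[0,0,0],[0,0,0.5],4.5]]}}

```text
clock: 6.38
position: [0.6427, -0.0403, 0.1141]
ee_rot: [0.0, 0.691, 0.723, 0.0]
contact_force: [-0.2, 0.9, 0.6]
width: 0.0451
gripper_force: 0.0
```

Call:
{"name": "drive_tool", "arguments": {"rows": [[[0,0,0],[0,0,5],4.5],[[0,0,0],[-2,1,5],4.5],[[0,0,0],[-5,1.8,0],4.5],[[0,0,0],[-5,1.8,0],4.5],[[0,0,0],[-5,1.8,0],4.5],[[0,0,0],[-1.5,0.55,-2],4.5],[[0,0,0],[0,0,0],4.5]]}}

```text
clock: 7.25
position: [0.4557, 0.0297, 0.1937]
ee_rot: [-0.001, 0.691, 0.723, -0.001]
contact_force: [0.9, -0.3, -0.3]
width: 0.0448
gripper_force: 0.0
```

Call:
{"name": "drive_tool", "arguments": {"rows": [[[0,0,0],[0.2,0,-4],4.5],[[0,0,0],[0,0,-4.5],4.5],[[0,0,0],[0,0,0],4.5],[[0,0,0],[0,0,0],0.8],[[0,0,0],[0,0,0],0.8],[[0,0,0],[0,0,0],0.8],[[0,0,0],[0,0,0],0.8]]}}

```text
clock: 8.12
position: [0.4616, 0.029, 0.1107]
ee_rot: [0.002, 0.691, 0.723, 0.002]
contact_force: [1.8, -0.4, 6.7]
width: 0.0132
gripper_force: 31.1
```

Call:
{"name": "drive_tool", "arguments": {"rows": [[[0,0,0],[0,0,3],0.8],[[0,0,0],[0,0,4],0.8],[[0,0,0],[0,0,3],0.8],[[0,0,0],[4.5,-1.85,0],0.8],[[0,0,0],[4.5,-1.85,0],0.8],[[0,0,0],[4.5,-1.85,0],0.8],[[0,0,0],[4.5,-1.85,0],0.8],[[0,0,0],[0.7,-1.0,0],0.8]]}}

```text
clock: 9.12
position: [0.6374, -0.0564, 0.2083]
ee_rot: [-0.009, 0.691, 0.723, -0.01]
contact_force: [-20.6, -2.1, 15.4]
width: 0.0136
gripper_force: 68.6
```

Call:
{"name": "drive_tool", "arguments": {"rows": [[[0,0,0],[0,0,0],0.8],[[0,0,0],[0,0,-2.5],0.8],[[0,0,0],[0,0,0],0.8],[[0,0,0],[0,0,0],0.8]]}}

```text
clock: 9.62
position: [0.6373, -0.0523, 0.1913]
ee_rot: [-0.007, 0.691, 0.723, -0.004]
contact_force: [-24.0, 5.1, 39.2]
width: 0.0132
gripper_force: 72.6
```

```bash
python3 snap.py w4
```

```text
9.625 [ 0.63728496 -0.05232402  0.19129472] [-0.00663381  0.69102387  0.72279026 -0.00403137] [-23.99298958   5.10649323  39.19451411] 0.013208222788576357
```

View pics/w4.png

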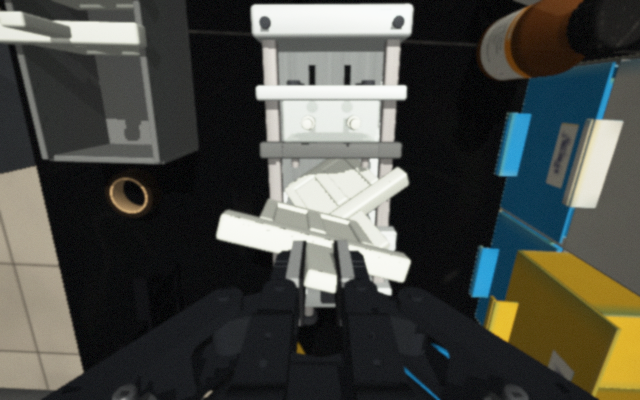

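Call:
{"name": "drive_tool", "arguments": {"rows": [[[0,0,0],[-0.3,-0.5,3],0.8],[[0,0,0],[0,0,4],0.8],[[0,0,0],[0,0,2],0.8],[[0,0,0],[0,0,0],0.8]]}}

```text
clock: 10.18
position: [0.6444, -0.0599, 0.2762]
ee_rot: [0.002, 0.691, 0.723, 0.001]
contact_force: [-0.0, 1.5, -1.0]
width: 0.0133
gripper_force: 47.2
```

```bash
python3 snap.py w5
python3 - <<'E'
from rig import eyes
import cv2,numpy as np
s=eyes.get_image("side")[:,:,::-1];w=cv2.imread("pics/w5.png")
a=cv2.resize(s[150:270,325:425],None,fx=4,fy=4,interpolation=cv2.INTER_CUBIC)
b=cv2.resize(w[0:400,190:440],(400,600),interpolation=cv2.INTER_CUBIC)
o=np.zeros((600,800,3),np.uint8);o[:480,:400]=a;o[:,400:]=b
cv2.imwrite("pics/c5.png",o)
E
```

```text
10.175 [ 0.64444063 -0.05992371  0.27622718] [0.00200583 0.69098194 0.72286814 0.00125895] [-0.04584338  1.50191688 -0.95569016] 0.013274631138627601
```

View pics/c5.png

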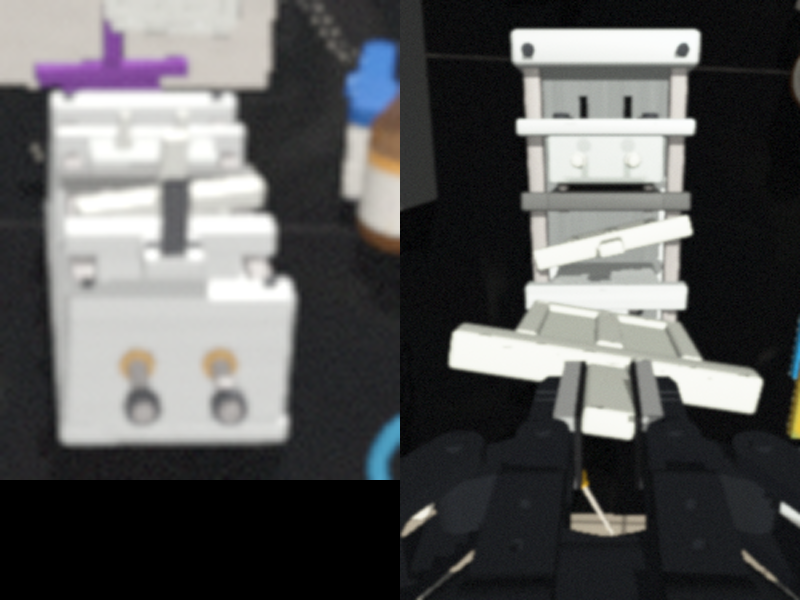

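Run:
```python
from h import *
import pickle
np.set_printoptions(precision=4,suppress=True)
c=pickle.load(open("w5.pkl","rb"))
for n,p,z in [("h earL",(222.5,233),.261),("h earR",(413,262),.261),("h tab",(320,281),.297),("s1 L",(278.8,173.3),.092),("s1 R",(371,150.7),.092),("s1 tab",(321.3,164),.128),("s1 tab",(321.3,164),.115),("cell L",(266,140),.092),("cell R",(371,137),.092),("ppL",(269,190),.092),("ppR",(369,190),.092)]: print(n,ray(c,*p,z))
```

```text
h earL [ 0.5944 -0.051   0.261 ]
h earR [ 0.6933 -0.0633  0.261 ]
h tab [ 0.6438 -0.0538  0.297 ]
s1 L [ 0.6028 -0.0596  0.092 ]
s1 R [ 0.6955 -0.0321  0.092 ]
s1 tab [ 0.6454 -0.0406  0.128 ]
s1 tab [ 0.6456 -0.0432  0.115 ]
cell L [ 0.5898 -0.0261  0.092 ]
cell R [ 0.6942 -0.0185  0.092 ]
ppL [ 0.5926 -0.078   0.092 ]
ppR [ 0.6973 -0.0734  0.092 ]
```

Call:
{"name": "drive_tool", "arguments": {"rows": [[[0,0,0.06],[-4.6,1.9,0],0.8],[[0,0,0.07],[-4.6,2,0],0.8],[[0,0,0],[-4.6,2,0],0.8],[[0,0,0],[-4.7,2,0],0.8],[[0,0,0],[0,0,-3],0.8],[[0,0,0],[0,0,-3],0.8],[[0,0,0],[0,0,0],0.8],[[0,0,0],[0,0,0],0.8]]}}

```text
clock: 11.28
position: [0.459, 0.0191, 0.214]
ee_rot: [-0.0, 0.643, 0.766, -0.0]
contact_force: [-0.3, -0.2, -0.2]
width: 0.0132
gripper_force: 47.1
```

Call:
{"name": "drive_tool", "arguments": {"rows": [[[0,0,0],[0,0,-3.5],0.8],[[0,0,0],[0,0,-3.5],0.8],[[0,0,0],[0,0,-2.8],0.8],[[0,0,0],[0,0,-0.5],0.8],[[0,0,0],[0,0,-0.3],0.8],[[0,0,0],[0,0,0],0.8]]}}

```text
clock: 12.02
position: [0.4598, 0.0191, 0.109]
ee_rot: [0.001, 0.643, 0.766, 0.001]
contact_force: [-0.3, -0.3, -0.8]
width: 0.0137
gripper_force: 47.1
```

Call:
{"name": "drive_tool", "arguments": {"rows": [[[0,0,0],[0,0,-0.1],0.8],[[0,0,0],[0,0,-0.1],2],[[0,0,0],[0,0,0],4],[[0,0,0],[0,0,0],4.5],[[0,0,0],[0,0,4.5],4.5],[[0,0,0],[0,0,4.5],4.5]]}}

```text
clock: 12.78
position: [0.4583, 0.0192, 0.1965]
ee_rot: [-0.001, 0.643, 0.766, -0.0]
contact_force: [0.7, -1.0, -0.5]
width: 0.0451
gripper_force: 0.0
```

Call:
{"name": "drive_tool", "arguments": {"rows": [[[0,0,-0.065],[4.6,-1.5,0],4.5],[[0,0,-0.065],[4.6,-1.5,0],4.5],[[0,0,0],[4.6,-1.5,0],4.5],[[0,0,0],[4.8,-1.6,0],4.5],[[0,0,0],[0,0,-4],4.5],[[0,0,0],[0,0,0],4.5],[[0,0,0],[0,0,0],4.5]]}}

```text
clock: 13.65
position: [0.6446, -0.0416, 0.1565]
ee_rot: [0.0, 0.691, 0.723, 0.0]
contact_force: [-0.4, -0.6, -0.1]
width: 0.0454
gripper_force: 0.0
```

```bash
python3 snap.py w6
python3 - <<'E'
import cv2,numpy as np
g=cv2.cvtColor(cv2.imread("pics/w6.png"),cv2.COLOR_BGR2GRAY)
m=(g>225).astype(np.uint8)
n,l,st,ce=cv2.connectedComponentsWithStats(m)
for i in range(1,n):
    if st[i,4]>150: 
        cn,_=cv2.findContours((l==i).astype(np.uint8),0,2); print(st[i],ce[i].round(),cv2.minAreaRect(cn[0]))
E
```

```text
13.65 [ 0.64455263 -0.04164167  0.15654403] [9.28277594e-05 6.90958900e-01 7.22894031e-01 9.52062287e-05] [-0.38267033 -0.62612194 -0.11556177] 0.0453540474579481
[ 224    7  187   33 5386] [318.  23.] ((317.0, 23.0), (32.0, 186.0), 90.0)
[   0   26   88   25 1725] [47. 38.] ((43.49138641357422, 37.753944396972656), (87.72925567626953, 22.207582473754883), 1.9414864778518677)
[   0   99  103   23 1611] [ 61. 109.] ((51.00687789916992, 109.77293395996094), (102.61955261230469, 20.38458251953125), 1.7357046604156494)
[ 231  101  173   14 2329] [317. 108.] ((317.0, 107.5), (13.0, 172.0), 90.0)
[ 263  119  110   52 3273] [318. 136.] ((317.5, 144.5), (51.0, 109.0), 90.0)
[ 603  144   37   86 1460] [624. 190.] ((625.5927124023438, 188.70118713378906), (22.822738647460938, 89.77603149414062), 17.2414608001709)
[ 252  199  146   48 2277] [329. 223.] ((326.8268127441406, 232.59243774414062), (36.15513229370117, 147.73146057128906), 76.84246063232422)
[313 242  24  14 244] [324. 249.] ((324.3269348144531, 248.63465881347656), (11.178619384765625, 22.357240676879883), 78.69007110595703)
[ 276  264   60   36 1537] [307. 278.] ((305.5, 281.5), (35.0, 59.0), 90.0)
```

Run:
```python
from h import *
import pickle
c=pickle.load(open("w6.pkl","rb"))
print(ray(c,324.3,248.6,.128),ray(c,329,222,.092),ray(c,326.8,232,.092))
```

```text
[ 0.64701248 -0.04599022  0.128     ] [ 0.65060937 -0.04433524  0.092     ] [ 0.64950945 -0.05169457  0.092     ]
```

Call:
{"name": "drive_tool", "arguments": {"rows": [[[0,0,0],[0.25,-0.5,-2.5],4.5],[[0,0,0],[0,0,-2.3],4.5],[[0,0,0],[0,0,0],4.5],[[0,0,0],[0,0,0],0.8],[[0,0,0],[0,0,0],0.8],[[0,0,0],[0,0,0],0.8],[[0,0,0],[0,0,0],0.8]]}}

```text
clock: 14.58
position: [0.6482, -0.0469, 0.1099]
ee_rot: [0.001, 0.691, 0.723, 0.001]
contact_force: [0.0, 0.9, 5.9]
width: 0.0142
gripper_force: 29.5
```

Call:
{"name": "drive_tool", "arguments": {"rows": [[[0,0,0],[0,0,1],0.8],[[0,0,0],[0,0,1],0.8],[[0,0,0],[-0.4,0.6,0],0.8],[[0,0,0],[0,0.3,0],0.8],[[0,0,0],[0,0,0],0.8],[[0,0,0],[0,0,0],0.8]]}}

```text
clock: 15.32
position: [0.6429, -0.038, 0.1275]
ee_rot: [-0.0, 0.691, 0.723, -0.0]
contact_force: [-0.3, -1.4, -0.1]
width: 0.0139
gripper_force: 29.4
```

```bash
cat > blobs.py <<'E'
import cv2,numpy as np,sys,pickle
from h import *
np.set_printoptions(precision=4,suppress=True)
nm=sys.argv[1];z=[float(a) for a in sys.argv[2:]]
g=cv2.cvtColor(cv2.imread(f"pics/{nm}.png"),cv2.COLOR_BGR2GRAY);c=pickle.load(open(nm+".pkl","rb"))
n,l,st,ce=cv2.connectedComponentsWithStats((g>225).astype(np.uint8))
for i in range(1,n):
    if st[i,4]>100 and 200<ce[i][0]<440:
        cn,_=cv2.findContours((l==i).astype(np.uint8),0,2); r=cv2.minAreaRect(cn[0])
        print(st[i],np.array(r[0]),np.array(r[1]),round(r[2],1),[ray(c,*r[0],q)[:2] for q in z])
E
python3 snap.py w7; python3 blobs.py w7 .092 .128 .115
```

```text
15.325 [ 0.64292146 -0.03801052  0.12747565] [-1.55850270e-04  6.90990926e-01  7.22863312e-01 -3.86438942e-04] [-0.29760782 -1.36990659 -0.10476846] 0.013900147053455185
[ 211    0  219   38 7470] [320.   18.5] [218.  37.] -0.0 [array([0.6376, 0.0743]), array([0.638 , 0.0666]), array([0.6379, 0.0694])]
[ 220  109  201   17 3089] [320. 117.] [ 16. 200.] 90.0 [array([0.6397, 0.0291]), array([0.6396, 0.0312]), array([0.6396, 0.0304])]
[ 257  130  127   57 4060] [320. 158.] [ 56. 126.] 90.0 [array([0.6406, 0.0078]), array([0.6403, 0.0144]), array([0.6404, 0.012 ])]
[ 307  219  108   58 1875] [363.6486 253.2056] [ 49.288 107.898] 78.1 [array([ 0.669 , -0.0478]), array([ 0.6625, -0.0291]), array([ 0.6649, -0.0359])]
[ 227  244   64   33 1044] [260.2684 260.837 ] [21.5508 64.7413] 78.0 [array([ 0.6079, -0.0556]), array([ 0.6146, -0.0353]), array([ 0.6122, -0.0426])]
[305 279  28  20 399] [319.3276 288.431 ] [14.8843 28.2749] 78.1 [array([ 0.6439, -0.073 ]), array([ 0.6429, -0.0489]), array([ 0.6432, -0.0576])]
```

Call:
{"name": "drive_tool", "arguments": {"rows": [[[0,0,-0.105],[0,0,0],0.8],[[0,0,-0.105],[0,0,0],0.8],[[0,0,0],[0,0,0],0.8],[[0,0,0],[0,0,0],0.8]]}}

```text
clock: 15.88
position: [0.6432, -0.0376, 0.1277]
ee_rot: [-0.0, 0.763, 0.647, 0.0]
contact_force: [0.6, 0.4, -0.8]
width: 0.0139
gripper_force: 29.7
```

```bash
python3 snap.py w8; python3 blobs.py w8 .092 .128 .148
```

```text
15.875 [ 0.64322454 -0.03759773  0.12766022] [-1.73003053e-04  7.62514616e-01  6.46970954e-01  1.23735675e-04] [ 0.5751256   0.42298698 -0.76651296] 0.013850649875037384
[ 165    0  216   67 6663] [272.6515  24.5125] [ 38.6684 215.4289] 77.1 [array([0.6387, 0.0745]), array([0.6423, 0.0666]), array([0.6443, 0.0623])]
[ 197   93  195   56 3116] [294.5463 120.0362] [ 16.4835 198.7048] 77.8 [array([0.6407, 0.0293]), array([0.6439, 0.0312]), array([0.6457, 0.0322])]
[ 236  120  137   74 3979] [304.2951 161.0439] [ 59.5761 127.6731] 77.9 [array([0.6419, 0.0073]), array([0.6448, 0.0139]), array([0.6464, 0.0176])]
[ 307  218  108   51 1801] [363.6048 250.1561] [ 44.6995 107.2789] 77.9 [array([ 0.667 , -0.0508]), array([ 0.6645, -0.0317]), array([ 0.6631, -0.021 ])]
[ 227  244   64   33 1052] [260.359  260.5981] [21.6088 64.9584] 77.8 [array([ 0.6054, -0.0476]), array([ 0.6162, -0.0292]), array([ 0.6222, -0.0189])]
[305 279  30  38 829] [319.5 297.5] [37. 29.] 90.0 [array([ 0.636 , -0.0787]), array([ 0.6402, -0.0535]), array([ 0.6425, -0.0396])]
[378 278  40  17 382] [397.9509 286.9351] [13.5474 38.8943] 79.5 [array([ 0.6847, -0.0791]), array([ 0.6784, -0.0538]), array([ 0.6749, -0.0398])]
```

Call:
{"name": "drive_tool", "arguments": {"rows": [[[0,0,0],[0,0,-1],0.8],[[0,0,0],[0,0,-0.5],0.8],[[0,0,0],[0,0,-0.3],0.8],[[0,0,0],[0,0,-0.15],0.8],[[0,0,0],[0,0,0],0.8]]}}

```text
clock: 16.55
position: [0.6426, -0.0377, 0.1099]
ee_rot: [-0.0, 0.763, 0.647, -0.0]
contact_force: [-3.7, 0.5, 7.8]
width: 0.0139
gripper_force: 30.5
```

Call:
{"name": "drive_tool", "arguments": {"rows": [[[0,0,0],[0,0,0.1],2],[[0,0,0],[0,0,0],4],[[0,0,0],[0,0,0.5],4.5],[[0,0,0.105],[0,0,4],4.5],[[0,0,0.105],[0,0,5],4.5],[[0,0,0],[0,0,0],4.5]]}}

```text
clock: 17.3
position: [0.6461, -0.0382, 0.2095]
ee_rot: [0.004, 0.691, 0.723, 0.003]
contact_force: [0.3, 0.5, 0.2]
width: 0.0451
gripper_force: 0.0
```

```bash
python3 snap.py w9; python3 blobs.py w9 .092 .128
```

```text
17.3 [ 0.64611956 -0.03823503  0.20949695] [0.00424975 0.69093622 0.72289731 0.00292551] [0.28379375 0.53844705 0.20942229] 0.04507403056695721
[ 242   32  144   26 3315] [313.5  44.5] [ 25. 143.] 90.0 [array([0.6374, 0.0745]), array([0.6379, 0.0693])]
[ 246  104  136   12 1469] [313.5 109.5] [ 11. 135.] 90.0 [array([0.6392, 0.0294]), array([0.6394, 0.0307])]
[ 271  118   88   42 2148] [314.5 138.5] [41. 87.] 90.0 [array([0.6408, 0.0074]), array([0.6408, 0.0119])]
[ 254  184  121   44 1679] [314.  205.5] [ 43. 120.] 90.0 [array([ 0.6426, -0.0482]), array([ 0.6424, -0.0357])]
[306 203  17   9 152] [314. 207.] [ 8. 16.] 90.0 [array([ 0.6427, -0.0496]), array([ 0.6424, -0.0368])]
[ 255  236  120   30 2048] [314.5 250.5] [ 29. 119.] 90.0 [array([ 0.6447, -0.0901]), array([ 0.6442, -0.0715])]
[273 288  28  14 373] [286.5 294.5] [13. 27.] 90.0 [array([ 0.6207, -0.1361]), array([ 0.6236, -0.1108])]
[350 288  19  17 184] [359. 296.] [16. 18.] 90.0 [array([ 0.6877, -0.1352]), array([ 0.681, -0.11 ])]
```

Call:
{"name": "drive_tool", "arguments": {"rows": [[[0,0,0],[-4.7,1.4,0],4.5],[[0,0,0],[-4.7,1.4,0],4.5],[[0,0,0],[-4.7,1.4,0],4.5],[[0,0,0],[-4.6,1.5,0],4.5],[[0,0,0],[0,0,-3],4.5],[[0,0,0],[0,0,0],4.5],[[0,0,0],[0,0,0],4.5]]}}

```text
clock: 18.23
position: [0.4567, 0.019, 0.1743]
ee_rot: [-0.0, 0.691, 0.723, -0.0]
contact_force: [0.8, -0.5, 0.9]
width: 0.0452
gripper_force: 0.0
```

```bash
python3 snap.py w10; python3 blobs.py w10 .092 .128
```

```text
18.225 [0.45671852 0.01904047 0.17430369] [-1.10983701e-04  6.91141533e-01  7.22719418e-01 -1.06890863e-04] [ 0.8328873  -0.45224228  0.93892029] 0.04524426849112311
[ 250   90  154   20 2960] [326.5  99.5] [ 19. 153.] 90.0 [array([0.4574, 0.0947]), array([0.4567, 0.0949])]
[ 251  142  146   28 2578] [323.2964 156.248 ] [145.2027  25.8563] 1.4 [array([0.4571, 0.0575]), array([0.4564, 0.0639])]
[ 255  197  139   20 2052] [323.8262 206.5807] [138.0865  16.6503] 1.6 [array([0.4593, 0.0209]), array([0.4582, 0.0335])]
[315 221  20  12 202] [324.4359 226.4624] [19.4235 10.3104] 3.8 [array([0.4605, 0.0055]), array([0.4592, 0.0207])]
```

Call:
{"name": "drive_tool", "arguments": {"rows": [[[0,0,-0.04],[0.25,-0.15,-3.4],4.5],[[0,0,0],[0,0,-3],4.5],[[0,0,0],[0,0,0],4.5],[[0,0,0],[0,0,0],0.8],[[0,0,0],[0,0,0],0.8],[[0,0,0],[0,0,0],0.8],[[0,0,0],[0,0,0],0.8]]}}

```text
clock: 19.15
position: [0.46, 0.0175, 0.1117]
ee_rot: [0.001, 0.705, 0.709, 0.001]
contact_force: [1.0, 0.3, 7.3]
width: 0.0131
gripper_force: 31.6
```

Call:
{"name": "drive_tool", "arguments": {"rows": [[[0,0,0],[0,0,4],0.8],[[0,0,0],[0,0,5],0.8],[[0,0,0],[0,0,5],0.8],[[0,0,0.04],[0,0,0],0.8],[[0,0,0],[0,0,0],0.8]]}}

```text
clock: 19.77
position: [0.4584, 0.0178, 0.2508]
ee_rot: [0.0, 0.691, 0.723, 0.0]
contact_force: [-0.5, 0.3, -1.6]
width: 0.0135
gripper_force: 30.7
```

```bash
python3 snap.py w11; python3 blobs.py w11 .092 .23 .266
```

```text
19.775 [0.45840554 0.01776209 0.25078407] [3.09505450e-04 6.91166282e-01 7.22695654e-01 2.57666188e-04] [-0.47261598  0.34813682 -1.60156649] 0.013480991268413506
[ 267   91  113   14 1525] [323.   97.5] [112.  13.] -0.0 [array([0.4577, 0.0947]), array([0.4562, 0.0945]), array([0.4558, 0.0945])]
[ 267  130  109   18 1417] [320.8891 138.6547] [108.0969  16.5654] 1.1 [array([0.4575, 0.0587]), array([0.4561, 0.0757]), array([0.4557, 0.0801])]
[327 199  29   4 112] [341.  200.5] [ 3. 28.] 90.0 [array([ 0.4797, -0.0001]), array([0.4677, 0.0449]), array([0.4646, 0.0566])]
[284 200  29   4 103] [298.  201.5] [ 3. 28.] 90.0 [array([ 0.4379, -0.0029]), array([0.4458, 0.0434]), array([0.4479, 0.0554])]
[ 226  232  189   23 3175] [320. 243.] [ 22. 188.] 90.0 [array([ 0.4613, -0.0464]), array([0.4581, 0.0206]), array([0.4573, 0.038 ])]
[306 274  28  15 399] [319.5 281. ] [14. 27.] 90.0 [array([ 0.4628, -0.0907]), array([ 0.4589, -0.0026]), array([0.4578, 0.0203])]
```

Call:
{"name": "drive_tool", "arguments": {"rows": [[[0,0,0],[4.6,-1.9,0],0.8],[[0,0,0],[4.6,-1.9,0],0.8],[[0,0,0],[4.6,-1.9,0],0.8],[[0,0,0],[4.7,-1.9,0],0.8],[[0,0,0],[0,0,-2],0.8],[[0,0,0],[0,0,0],0.8],[[0,0,0],[0,0,0],0.8]]}}

```text
clock: 20.7
position: [0.6431, -0.058, 0.2301]
ee_rot: [-0.001, 0.691, 0.723, -0.0]
contact_force: [0.3, 0.5, -0.2]
width: 0.0134
gripper_force: 30.7
```

```bash
python3 snap.py w12; python3 blobs.py w12 .092 .128 .215 .251
```

```text
20.7 [ 0.64312654 -0.058041    0.23008498] [-5.05830803e-04  6.91038612e-01  7.22817619e-01 -2.66150222e-04] [ 0.3355723   0.45376041 -0.15516232] 0.013394219101605265
[ 253   10  137   24 2969] [321.   21.5] [ 23. 136.] 90.0 [array([0.6377, 0.0743]), array([0.638 , 0.0668]), array([0.6385, 0.0488]), array([0.6388, 0.0414])]
[ 257   77  129   13 1360] [321.  83.] [128.  12.] 0.0 [array([0.6398, 0.03  ]), array([0.6397, 0.0285]), array([0.6396, 0.0248]), array([0.6396, 0.0232])]
[ 280   93   83   35 2331] [321. 110.] [34. 82.] 90.0 [array([0.6407, 0.0089]), array([0.6406, 0.0102]), array([0.6402, 0.0133]), array([0.64  , 0.0146])]
[ 264  156  114   23 1615] [320.5958 167.5215] [ 21.3035 113.2774] 88.6 [array([ 0.6426, -0.0396]), array([ 0.6422, -0.0318]), array([ 0.6412, -0.013 ]), array([ 0.6408, -0.0053])]
[284 199  29   5 133] [298. 201.] [ 4. 28.] 90.0 [array([ 0.6236, -0.0713]), array([ 0.6257, -0.0593]), array([ 0.6308, -0.0303]), array([ 0.633 , -0.0183])]
[327 199  29   5 119] [341. 201.] [ 4. 28.] 90.0 [array([ 0.6624, -0.0696]), array([ 0.6594, -0.0578]), array([ 0.652 , -0.0293]), array([ 0.6489, -0.0176])]
[ 226  231  189   24 3265] [320.035  242.5345] [ 22.2911 188.058 ] 89.6 [array([ 0.6453, -0.1117]), array([ 0.6446, -0.0943]), array([ 0.6427, -0.0522]), array([ 0.6419, -0.0348])]
[306 274  27  15 391] [319. 281.] [14. 26.] 90.0 [array([ 0.6462, -0.1532]), array([ 0.6453, -0.1303]), array([ 0.6431, -0.0748]), array([ 0.6422, -0.0519])]
```

Call:
{"name": "drive_tool", "arguments": {"rows": [[[0,0,0],[0,-0.35,0],0.8],[[0,0,0],[0,0,-3.5],0.8],[[0,0,0],[0,0,-3.5],0.8],[[0,0,0],[0,0,-2.5],0.8],[[0,0,0],[0,0,-1.5],0.8],[[0,0,0],[0,0,-0.7],0.8],[[0,0,0],[0,0,-0.3],0.8],[[0,0,0],[0,0,0],0.8]]}}

```text
clock: 21.75
position: [0.6444, -0.0619, 0.1118]
ee_rot: [0.001, 0.691, 0.723, 0.001]
contact_force: [-0.5, 0.0, 3.5]
width: 0.0137
gripper_force: 31.1
```

Call:
{"name": "drive_tool", "arguments": {"rows": [[[0,0,0],[0,0,0],2],[[0,0,0],[0,0,0],4],[[0,0,0],[0,0,0.5],4.5],[[0,0,0],[0,0,4],4.5],[[0,0,0],[0,0,5],4.5],[[0,0,0],[0,0,0],4.5]]}}

```text
clock: 22.5
position: [0.6466, -0.0623, 0.2108]
ee_rot: [0.005, 0.691, 0.723, 0.003]
contact_force: [-0.8, -0.6, 0.3]
width: 0.0451
gripper_force: 0.0
```

```bash
python3 snap.py w13; python3 blobs.py w13 .092 .128
python3 - <<'E'
import cv2
g=cv2.cvtColor(cv2.imread("pics/w13.png"),cv2.COLOR_BGR2GRAY)
print([(r,int(g[r,300])) for r in range(130,290,2)])
E
```

```text
22.5 [ 0.64658454 -0.06234143  0.21075895] [0.00450088 0.6909832  0.72285123 0.00284044] [-0.78093739 -0.5721256   0.2685553 ] 0.04505187196108629
[ 240    0  149   21 2726] [314.  10.] [148.  20.] -0.0 [array([0.6374, 0.0726]), array([0.638 , 0.0642])]
[ 245   70  140   13 1557] [314.5  76. ] [ 12. 139.] 90.0 [array([0.6395, 0.0292]), array([0.6398, 0.0271])]
[ 271   86   90   45 2688] [315.5 108. ] [44. 89.] 90.0 [array([0.6412, 0.0063]), array([0.6412, 0.0075])]
[ 253  155  124   18 1699] [314.6014 163.2595] [ 15.5432 123.108 ] 88.6 [array([ 0.6422, -0.0367]), array([ 0.6421, -0.0293])]
[306 169  18  10 167] [314.5 173.5] [ 9. 17.] 90.0 [array([ 0.6425, -0.0452]), array([ 0.6423, -0.0366])]
[256 183  50  15 653] [280.5 190. ] [14. 49.] 90.0 [array([ 0.6148, -0.0604]), array([ 0.6187, -0.0496])]
[319 182  57  22 803] [347.  192.5] [21. 56.] 90.0 [array([ 0.6702, -0.0603]), array([ 0.666 , -0.0495])]
[ 254  199  123   41 2566] [315. 219.] [ 40. 122.] 90.0 [array([ 0.6445, -0.085 ]), array([ 0.644 , -0.0707])]
[276 265  44  17 510] [297.5 273. ] [16. 43.] 90.0 [array([ 0.6307, -0.138
[... 395 characters left out ...]
194), (174, 117), (176, 114), (178, 123), (180, 174), (182, 221), (184, 225), (186, 216), (188, 192), (190, 188), (192, 230), (194, 240), (196, 239), (198, 164), (200, 115), (202, 142), (204, 186), (206, 206), (208, 201), (210, 240), (212, 242), (214, 243), (216, 243), (218, 245), (220, 240), (222, 242), (224, 241), (226, 239), (228, 229), (230, 235), (232, 235), (234, 233), (236, 233), (238, 227), (240, 164), (242, 93), (244, 136), (246, 220), (248, 233), (250, 230), (252, 195), (254, 149), (256, 184), (258, 180), (260, 170), (262, 177), (264, 207), (266, 235), (268, 234), (270, 236), (272, 236), (274, 231), (276, 236), (278, 239), (280, 237), (282, 210), (284, 176), (286, 175), (288, 176)]
```

Call:
{"name": "drive_tool", "arguments": {"rows": [[[0,0,0],[-0.2,-4.8,0],4.5],[[0,0,0],[0,0,-4],4.5],[[0,0,0],[0,0,-4],4.5],[[0,0,0],[0,0,-1.8],4.5],[[0,0,0],[0,0,0],4.5],[[0,0,0],[0,0,0],0],[[0,0,0],[0,0,0],0],[[0,0,0],[0,0,0],0]], "force": 60}}

```text
clock: 23.55
position: [0.6461, -0.1098, 0.1087]
ee_rot: [0.004, 0.691, 0.723, 0.003]
contact_force: [9.6, 1.2, -4.7]
width: 0.0131
gripper_force: 58.6
```

Call:
{"name": "drive_tool", "arguments": {"rows": [[[0,0,0],[0,0,0],0],[[0,0,0],[0,0.7,0],0],[[0,0,0],[0,0.7,0],0],[[0,0,0],[0,0,0],0]]}}

```text
clock: 24.05
position: [0.6455, -0.0963, 0.1087]
ee_rot: [0.004, 0.691, 0.723, 0.002]
contact_force: [8.4, -1.8, -5.0]
width: 0.0131
gripper_force: 58.6
```

Call:
{"name": "drive_tool", "arguments": {"rows": [[[0,0,0],[0.2,0.4,0],0],[[0,0,0],[0,0.3,0],0],[[0,0,0],[0,0,0],0]]}}

```text
clock: 24.42
position: [0.6452, -0.0892, 0.1086]
ee_rot: [0.002, 0.691, 0.723, 0.001]
contact_force: [3.6, -3.0, 1.7]
width: 0.0131
gripper_force: 59.5
```

Call:
{"name": "drive_tool", "arguments": {"rows": [[[0,0,0],[0,0.3,0],0],[[0,0,0],[0,0,0],0]]}}

```text
clock: 24.68
position: [0.6451, -0.0863, 0.1086]
ee_rot: [0.002, 0.691, 0.723, 0.001]
contact_force: [3.5, -2.7, 3.0]
width: 0.0131
gripper_force: 59.5
```

Call:
{"name": "drive_tool", "arguments": {"rows": [[[0,0,0],[0,0.3,0],0],[[0,0,0],[0,0,0],0]]}}

```text
clock: 24.92
position: [0.645, -0.0845, 0.1086]
ee_rot: [0.002, 0.691, 0.723, 0.0]
contact_force: [3.5, -6.8, 2.2]
width: 0.0128
gripper_force: 59.6
```

Call:
{"name": "drive_tool", "arguments": {"rows": [[[0,0,0],[0,0.2,0],0],[[0,0,0],[0,0,0],0]]}}

```text
clock: 25.18
position: [0.6449, -0.0834, 0.1087]
ee_rot: [0.003, 0.691, 0.723, -0.0]
contact_force: [3.8, -8.5, 3.0]
width: 0.0131
gripper_force: 59.6
```

Call:
{"name": "drive_tool", "arguments": {"rows": [[[0,0,0],[0,0.2,0],0],[[0,0,0],[0,0,0],0]]}}

```text
clock: 25.42
position: [0.6449, -0.0821, 0.1086]
ee_rot: [0.003, 0.691, 0.723, -0.001]
contact_force: [2.9, -10.9, 2.3]
width: 0.0129
gripper_force: 59.6
```

Call:
{"name": "drive_tool", "arguments": {"rows": [[[0,0,0],[0,0.2,0],0],[[0,0,0],[0,0,0],0]]}}

```text
clock: 25.68
position: [0.6449, -0.0817, 0.1087]
ee_rot: [0.004, 0.691, 0.723, -0.002]
contact_force: [2.9, -13.4, 2.3]
width: 0.0131
gripper_force: 59.5
```

Call:
{"name": "drive_tool", "arguments": {"rows": [[[0,0,0],[0,-1,0],0],[[0,0,0],[0,-1,0],0],[[0,0,0],[0,-1,0],0],[[0,0,0],[0,-0.1,0],0],[[0,0,0],[0,0,0],3],[[0,0,0],[0,0,0],4.5],[[0,0,0],[0,1,5],4.5],[[0,0,0],[0,2,6],4.5]]}}

```text
clock: 26.68
position: [0.642, -0.0775, 0.2159]
ee_rot: [-0.003, 0.691, 0.722, -0.001]
contact_force: [0.9, -0.4, -0.4]
width: 0.0452
gripper_force: 0.0
```

Call:
{"name": "drive_tool", "arguments": {"rows": [[[0,0,0],[0,2,0],4.5],[[0,0,0],[0,0,0],4.5],[[0,0,0],[0,0,0],4.5]]}}

```text
clock: 27.05
position: [0.6424, -0.058, 0.2147]
ee_rot: [-0.002, 0.691, 0.723, -0.001]
contact_force: [0.7, -0.1, 0.3]
width: 0.0452
gripper_force: 0.0
```

```bash
python3 snap.py w14; python3 blobs.py w14 .092 .128
python3 - <<'E'
import cv2,pickle
from h import *
c=pickle.load(open("w14.pkl","rb"))
g=cv2.cvtColor(cv2.imread("pics/w14.png"),cv2.COLOR_BGR2GRAY)
for x in (285,345): print(x,[(r,int(g[r,x]),round(ray(c,x,r,.092)[1],4)) for r in range(120,250,3)])
E
```

```text
27.05 [ 0.64237441 -0.05803112  0.21468282] [-0.00150446  0.69087325  0.7229732  -0.00128461] [ 0.66749769 -0.06147651  0.26406246] 0.0451607866963288
[ 250    4  146   26 3389] [322.5  16.5] [ 25. 145.] 90.0 [array([0.6376, 0.0743]), array([0.6378, 0.0664])]
[ 255   77  136   13 1502] [322.4998  82.5308] [135.0499  11.9612] 0.4 [array([0.6398, 0.0297]), array([0.6397, 0.0281])]
[ 279   93   88   44 2535] [322.5 114.5] [43. 87.] 90.0 [array([0.6409, 0.0061]), array([0.6406, 0.0079])]
[ 262  154  122   32 2489] [322.5 169.5] [ 31. 121.] 90.0 [array([ 0.643 , -0.0379]), array([ 0.6424, -0.0299])]
[263 171  48  14 639] [286.5 177.5] [13. 47.] 90.0 [array([ 0.6133, -0.046 ]), array([ 0.617 , -0.0369])]
[315 186  17   9 151] [323. 190.] [ 8. 16.] 90.0 [array([ 0.6442, -0.0555]), array([ 0.6435, -0.045 ])]
[ 262  213  121   31 2504] [322. 228.] [ 30. 120.] 90.0 [array([ 0.645 , -0.0902]), array([ 0.6442, -0.0748])]
[277 267  42  17 557] [297.5 275. ] [16. 41.] 90.0 [array([ 0.6247, -0.1381]), array([ 0.6267, -0.1159])]
[337 267  28  17 430] [350.5 275. ] [16. 27.] 90.0 [array([ 0.6735, -0.
[... 2229 characters left out ...]
64(-0.0511)), (189, 157, np.float64(-0.0538)), (192, 117, np.float64(-0.0564)), (195, 115, np.float64(-0.059)), (198, 144, np.float64(-0.0617)), (201, 189, np.float64(-0.0644)), (204, 184, np.float64(-0.0671)), (207, 185, np.float64(-0.0698)), (210, 188, np.float64(-0.0725)), (213, 233, np.float64(-0.0753)), (216, 244, np.float64(-0.078)), (219, 245, np.float64(-0.0808)), (222, 246, np.float64(-0.0836)), (225, 243, np.float64(-0.0864)), (228, 242, np.float64(-0.0892)), (231, 196, np.float64(-0.0921)), (234, 91, np.float64(-0.0949)), (237, 69, np.float64(-0.0978)), (240, 147, np.float64(-0.1007)), (243, 84, np.float64(-0.1037)), (246, 140, np.float64(-0.1066)), (249, 92, np.float64(-0.1095))]
```

Call:
{"name": "drive_tool", "arguments": {"rows": [[[0,0,0],[-4.6,2.85,0],4.5],[[0,0,0],[-4.6,2.85,0],4.5],[[0,0,0],[-4.6,2.85,0],4.5],[[0,0,-0.02],[-4.6,2.85,0],4.5],[[0,0,0],[0.1,0,-3],4.5],[[0,0,0],[0,0,-3],4.5],[[0,0,0],[0,0,0],4.5]]}}

```text
clock: 27.98
position: [0.4582, 0.0555, 0.1541]
ee_rot: [-0.002, 0.698, 0.716, -0.002]
contact_force: [0.4, 0.2, -0.1]
width: 0.0444
gripper_force: 0.0
```

Call:
{"name": "drive_tool", "arguments": {"rows": [[[0,0,0],[0,0,-2.5],4.5],[[0,0,0],[0,0,-1.8],4.5],[[0,0,0],[0,0,0],4.5],[[0,0,0],[0,0,0],0.8],[[0,0,0],[0,0,0],0.8],[[0,0,0],[0,0,0],0.8],[[0,0,0],[0,0,0],0.8]], "force": 40}}

```text
clock: 28.85
position: [0.4615, 0.0558, 0.1147]
ee_rot: [0.001, 0.698, 0.716, 0.001]
contact_force: [-0.5, -0.3, 5.3]
width: 0.0129
gripper_force: 39.7
```

Call:
{"name": "drive_tool", "arguments": {"rows": [[[0,0,0],[0,0,4],0.8],[[0,0,0],[0,0,5],0.8],[[0,0,0],[0,0,5],0.8],[[0,0,0.02],[4.6,-3,0],0.8],[[0,0,0],[4.6,-3,0],0.8],[[0,0,0],[4.6,-3,0],0.8],[[0,0,0],[4.6,-3,0],0.8],[[0,0,0],[0,0,0],0.8]]}}

```text
clock: 29.85
position: [0.6474, -0.0666, 0.2516]
ee_rot: [0.0, 0.692, 0.722, -0.0]
contact_force: [-0.8, -0.2, -0.4]
width: 0.013
gripper_force: 39.5
```

Call:
{"name": "drive_tool", "arguments": {"rows": [[[0,0,0],[0,0,-1.5],0.8],[[0,0,0],[0,0,0],0.8],[[0,0,0],[0,0,0],0.8]]}}

```text
clock: 30.22
position: [0.6438, -0.0632, 0.2388]
ee_rot: [-0.0, 0.691, 0.723, -0.0]
contact_force: [-0.1, -0.6, -0.4]
width: 0.0132
gripper_force: 39.4
```

```bash
python3 snap.py w15; python3 blobs.py w15 .092 .128 .215 .251
```

```text
30.225 [ 0.64380506 -0.06322401  0.23883968] [-9.42091674e-05  6.90708048e-01  7.23133725e-01 -3.37057686e-06] [-0.08958816 -0.59174375 -0.36995918] 0.013206873764932322
[ 254    5  133   24 2882] [320.   16.5] [132.  23.] -0.0 [array([0.6374, 0.0744]), array([0.6377, 0.0665]), array([0.6385, 0.0474]), array([0.6389, 0.0395])]
[ 258   70  125   14 1321] [320.   76.5] [ 13. 124.] 90.0 [array([0.6394, 0.0302]), array([0.6395, 0.028 ]), array([0.6397, 0.0228]), array([0.6397, 0.0206])]
[ 281   87   80   33 2272] [320.5 103. ] [32. 79.] 90.0 [array([0.6408, 0.0092]), array([0.6407, 0.0097]), array([0.6404, 0.011 ]), array([0.6403, 0.0116])]
[ 264  143  113   51 3028] [320. 168.] [ 50. 112.] 90.0 [array([ 0.6429, -0.0471]), array([ 0.6426, -0.0393]), array([ 0.6416, -0.0204]), array([ 0.6412, -0.0125])]
[284 196  29   5 120] [298. 198.] [ 4. 28.] 90.0 [array([ 0.6238, -0.0765]), array([ 0.6259, -0.0649]), array([ 0.6309, -0.0367]), array([ 0.633 , -0.0251])]
[327 196  29   5 137] [341. 198.] [ 4. 28.] 90.0 [array([ 0.6638, -0.0747]), array([ 0.6607, -0.0633]), array([ 0.6532, -0.0357]), array([ 0.6502, -0.0243])]
[ 227  227  187   39 3527] [320. 246.] [ 38. 186.] 90.0 [array([ 0.6465, -0.1248]), array([ 0.6457, -0.1069]), array([ 0.6436, -0.0637]), array([ 0.6428, -0.0458])]
[306 267  26  15 375] [318.5 274. ] [14. 25.] 90.0 [array([ 0.6464, -0.156 ]), array([ 0.6456, -0.134 ]), array([ 0.6436, -0.0811]), array([ 0.6427, -0.0592])]
```

Call:
{"name": "drive_tool", "arguments": {"rows": [[[0,0,0],[0,-0.5,0],0.8],[[0,0,0],[0,0,-3.5],0.8],[[0,0,0],[0,0,-3.5],0.8],[[0,0,0],[0,0,-2.5],0.8],[[0,0,0],[0,0,-1.5],0.8],[[0,0,0],[0,0,-1],0.8],[[0,0,0],[0,0,-0.4],0.8],[[0,0,0],[0,0,0],0.8]]}}

```text
clock: 31.28
position: [0.6452, -0.0692, 0.1154]
ee_rot: [0.001, 0.691, 0.723, 0.0]
contact_force: [-0.4, -0.3, -0.5]
width: 0.0133
gripper_force: 39.6
```

Call:
{"name": "drive_tool", "arguments": {"rows": [[[0,0,0],[-0.1,0.1,-0.15],0.8],[[0,0,0],[0,0,-0.15],0.8],[[0,0,0],[0,0,0],0.8]]}}

```text
clock: 31.65
position: [0.645, -0.0687, 0.1148]
ee_rot: [0.002, 0.691, 0.723, 0.001]
contact_force: [-1.3, -0.3, 9.8]
width: 0.0132
gripper_force: 40.7
```

Seated at the grasp height. Release, rise and check.

Call:
{"name": "drive_tool", "arguments": {"rows": [[[0,0,0],[0,0,0.1],2],[[0,0,0],[0,0,0],4],[[0,0,0],[0,0,0.5],4.5],[[0,0,0],[0,0,4],4.5],[[0,0,0],[0,0,5],4.5],[[0,0,0],[0,0,0],4.5],[[0,0,0],[0,0,0],4.5]]}}

```text
clock: 32.52
position: [0.6433, -0.0679, 0.2074]
ee_rot: [-0.0, 0.691, 0.723, -0.0]
contact_force: [-0.5, -0.5, -0.1]
width: 0.045
gripper_force: 0.0
```

```bash
python3 snap.py w16; python3 blobs.py w16 .092 .128
python3 - <<'E'
import cv2,pickle
from h import *
c=pickle.load(open("w16.pkl","rb"))
g=cv2.cvtColor(cv2.imread("pics/w16.png"),cv2.COLOR_BGR2GRAY)
for x in (275,355): print(x,[(r,int(g[r,x]),float(round(ray(c,x,r,.092)[1],3))) for r in range(140,250,3)])
E
```

```text
32.525 [ 0.6433216  -0.06792795  0.20738683] [-1.85450167e-04  6.91002457e-01  7.22852378e-01 -9.72379991e-05] [-0.5399649  -0.50537061 -0.06862275] 0.04502854301294447
[ 261    0  136   12 1490] [328.5   5.5] [ 11. 135.] 90.0 [array([0.6429, 0.0698]), array([0.6424, 0.0609])]
[ 250   27  143   48 1979] [321.   50.5] [ 47. 142.] 90.0 [array([0.639 , 0.0411]), array([0.6391, 0.0364])]
[ 276   79   92   47 2979] [321.5 102. ] [46. 91.] 90.0 [array([0.641 , 0.0057]), array([0.6408, 0.0061])]
[ 258  143  127   56 3839] [321.  170.5] [ 55. 126.] 90.0 [array([ 0.643, -0.047]), array([ 0.6425, -0.0389])]
[260 161  49  15 710] [284. 168.] [14. 48.] 90.0 [array([ 0.6133, -0.0463]), array([ 0.6171, -0.0383])]
[262 184  45  15 668] [284. 191.] [14. 44.] 90.0 [array([ 0.6135, -0.0655]), array([ 0.6173, -0.0547])]
[ 259  201  125   36 2601] [321.  218.5] [ 35. 124.] 90.0 [array([ 0.6449, -0.0883]), array([ 0.6441, -0.0742])]
[276 261  47  19 616] [299. 270.] [18. 46.] 90.0 [array([ 0.6276, -0.1383]), array([ 0.6294, -0.1168])]
[333 261  31  18 467] [348.  269.5] [17. 30.] 90.0 [array([ 0.6712, -0
[... 818 characters left out ...]
024), (146, 248, -0.026), (149, 248, -0.029), (152, 247, -0.031), (155, 246, -0.033), (158, 235, -0.036), (161, 244, -0.038), (164, 248, -0.04), (167, 248, -0.043), (170, 246, -0.045), (173, 246, -0.048), (176, 202, -0.05), (179, 125, -0.053), (182, 196, -0.055), (185, 247, -0.058), (188, 248, -0.06), (191, 247, -0.063), (194, 246, -0.065), (197, 245, -0.068), (200, 148, -0.071), (203, 182, -0.073), (206, 244, -0.076), (209, 246, -0.079), (212, 247, -0.081), (215, 247, -0.084), (218, 243, -0.087), (221, 244, -0.089), (224, 202, -0.092), (227, 170, -0.095), (230, 148, -0.098), (233, 115, -0.1), (236, 115, -0.103), (239, 123, -0.106), (242, 156, -0.109), (245, 184, -0.112), (248, 188, -0.114)]
```

Call:
{"name": "drive_tool", "arguments": {"rows": [[[0,0,0],[0.4,-4.25,0],4.5],[[0,0,0],[0,0,-4],4.5],[[0,0,0],[0,0,-4],4.5],[[0,0,0],[0,0,-1.6],4.5],[[0,0,0],[0,0,0],4.5],[[0,0,0],[0,0,0],0],[[0,0,0],[0,0,0],0],[[0,0,0],[0,0,0],0]], "force": 60}}

```text
clock: 33.58
position: [0.6463, -0.1108, 0.1135]
ee_rot: [-0.0, 0.691, 0.723, -0.001]
contact_force: [-4.5, -0.3, 3.5]
width: 0.0125
gripper_force: 60.0
```

Call:
{"name": "drive_tool", "arguments": {"rows": [[[0,0,0],[0,0,0],0],[[0,0,0],[0,0.5,0],0],[[0,0,0],[0,0.4,0],0],[[0,0,0],[0,0.2,0],0],[[0,0,0],[0,0,0],0]]}}

```text
clock: 34.2
position: [0.6458, -0.1012, 0.1135]
ee_rot: [0.0, 0.691, 0.723, -0.002]
contact_force: [-6.7, -5.1, 4.6]
width: 0.0132
gripper_force: 60.1
```

Call:
{"name": "drive_tool", "arguments": {"rows": [[[0,0,0],[0,0.2,0],0],[[0,0,0],[0,0.2,0],0],[[0,0,0],[0,0,0],0]]}}

```text
clock: 34.58
position: [0.6457, -0.0988, 0.1135]
ee_rot: [0.001, 0.691, 0.723, -0.003]
contact_force: [-7.1, -7.5, 3.5]
width: 0.0129
gripper_force: 60.1
```

Call:
{"name": "drive_tool", "arguments": {"rows": [[[0,0,0],[0,0.2,0],0],[[0,0,0],[0,0,0],0]]}}

```text
clock: 34.83
position: [0.6457, -0.0977, 0.1135]
ee_rot: [0.002, 0.691, 0.723, -0.004]
contact_force: [-6.6, -9.9, 5.1]
width: 0.0129
gripper_force: 60.0
```

Call:
{"name": "drive_tool", "arguments": {"rows": [[[0,0,0],[0,0.2,0],0],[[0,0,0],[0,0,0],0]]}}

```text
clock: 35.08
position: [0.6456, -0.0964, 0.1135]
ee_rot: [0.002, 0.691, 0.723, -0.004]
contact_force: [-7.8, -12.0, 3.9]
width: 0.0126
gripper_force: 60.0
```

Call:
{"name": "drive_tool", "arguments": {"rows": [[[0,0,0],[0,0.2,0],0],[[0,0,0],[0,0,0],0]]}}

```text
clock: 35.33
position: [0.6456, -0.0954, 0.1136]
ee_rot: [0.003, 0.69, 0.723, -0.005]
contact_force: [-7.6, -13.3, 3.9]
width: 0.0126
gripper_force: 60.0
```

Call:
{"name": "drive_tool", "arguments": {"rows": [[[0,0,0],[0,0.3,0],0],[[0,0,0],[0,0,0],0]]}}

```text
clock: 35.58
position: [0.6456, -0.0953, 0.1136]
ee_rot: [0.004, 0.69, 0.723, -0.007]
contact_force: [-8.1, -19.6, 2.7]
width: 0.013
gripper_force: 59.9
```

Call:
{"name": "drive_tool", "arguments": {"rows": [[[0,0,0],[0,0.3,0],0],[[0,0,0],[0,0,0],0],[[0,0,0],[0,0,0],0]]}}

```text
clock: 35.95
position: [0.6456, -0.0951, 0.1136]
ee_rot: [0.006, 0.69, 0.724, -0.008]
contact_force: [-7.8, -26.6, 2.0]
width: 0.0131
gripper_force: 59.8
```

```bash
python3 snap.py w17; python3 blobs.py w17 .092 .128
python3 - <<'E'
from rig import job,manip
s=manip.get_state(); print(s["contact_force"],abs(s["qd"]).max())
print(job.sign_off())
E
```

```text
35.95 [ 0.64557225 -0.09508388  0.11356888] [ 0.00578085  0.6901195   0.72362453 -0.00831857] [ -7.80509839 -26.64552017   1.95721348] 0.01310437879586001
[ 244    0  154   67 6216] [320.5  33. ] [ 66. 153.] 90.0 [array([0.6407, 0.0079]), array([0.641 , 0.0022])]
[269  11  23  28 318] [281.5307  22.8412] [26.7975 19.5874] 32.7 [array([0.6238, 0.011 ]), array([0.6281, 0.0046])]
[405  16  11  52 289] [409.538   41.5448] [ 6.9758 51.4882] 4.8 [array([0.6796, 0.0063]), array([0.6707, 0.001 ])]
[ 213   98  215   29 5536] [320. 112.] [ 28. 214.] 90.0 [array([ 0.642 , -0.0252]), array([ 0.642, -0.023])]
[ 217  128   84   26 2029] [258.5 140.5] [25. 83.] 90.0 [array([ 0.6131, -0.0399]), array([ 0.62  , -0.0341])]
[ 304  128  122   54 4928] [364.5 154.5] [ 53. 121.] 90.0 [array([ 0.6646, -0.0442]), array([ 0.6592, -0.0375])]
[ 221  157   77   24 1795] [259.  168.5] [23. 76.] 90.0 [array([ 0.6131, -0.0537]), array([ 0.62  , -0.0447])]
[ 306  183  118   33 3245] [364.5 199. ] [ 32. 117.] 90.0 [array([ 0.6667, -0.0671]), array([ 0.6608, -0.0549])]
[ 217  185   83   31 2462] [258. 200.] [30. 82.] 90.0 [array([ 0.6124, -0.0702]), array([ 0.6194, -0.0573])]
[294 217  53  21 854] [320. 227.] [52. 20.] 0.0 [array([ 0.6448, -0.0837]), array([ 0.6441, -0.0676])]
[371 218  14  26 250] [377.4276 230.369 ] [11.8755 25.7441] 4.8 [array([ 0.6751, -0.0842]), array([ 0.6673, -0.0679])]
[ -8.4190086  -26.77576009   2.01508859] 0.0024669270905403502
the job is handed in; nothing more can be done
None
```

I handed the job in with three spacers on the rails and the handle gripped and pushed at about 27 N. The plate stopped firm after about 16 mm of its 28 mm stroke, so the cell front should be fully home; I haven't seen the verdict. While bringing in the second spacer I knocked the first askew, so I put the second back in the box and re-hung the first squarely.

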